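# Scoop deburring media into the vibratory tub

## Task

Swing the clear lid of the vibratory deburring tub right up, then take the hand scoop, scoop up at least four of the six white porcelain balls from the blue bin in one go and tip them into the tub onto the gear that lies there. Set the scoop down flat on its black mat again and shut the lid fully. Do not handle the balls with the fingers, leave none lying outside the tub and the bin, and do not disturb the bearing or the flange beside the work.

Things in the scene. Friction and masses are not known exactly. Their poses are not given: they have to be found in the camera images.
- lid (a joint): angle of the tub's lid, 0 shut, growing as its near edge swings up, stop at 1.75 rad; it may start a little ajar (up to 0.12). A stiff friction hinge: it stays at any angle and takes 1 to 3 N at the knob to move.
- lid_hinge (a point): on the lid's hinge line at its middle, 141 mm above the bench, at the tub's far rim. Frame of the tub: x from the lid knob towards the hinge when shut (roughly away from the robot), y along the hinge line, z up.
- lid_knob (a point): centre of the red barrel knob on the lid: a cylinder lying parallel to the hinge, 24 mm diameter, 32 mm long, its flat ends facing along +-y of the tub; its centre is 34 mm above the lid's underside (28 mm above its 6 mm plate) and 170 mm from the hinge line, measured along the lid; the plate's free edge is 18 mm further out. It is carried by a 16 mm square stem. At 175 mm above the bench when the lid is shut. Axes turn with the lid.
- tub_in (a point): centre of the tub's inner floor, 61 mm above the bench. The trough is 168 mm (its x) by 198 mm (its y) inside and 79 mm deep: the rim is 140 mm above the bench, walls 6 mm, steel rim flange out to 196 by 226 mm. Same axes as lid_hinge, which lies 94 mm from here along x. The tub is fixed, on the left or on the right.
- gear_center (a point): centre of the steel bevel gear lying in the tub, 66 mm diameter, 30 mm high; it may be shifted by the balls but stays in the tub.
- bin_in (a point): centre of the inner floor of the fixed blue media bin, 15 mm above the bench. An open straight-walled tote: the floor is 250 mm long (its x, roughly away from the robot) and 128 mm wide (its y), the 4 mm walls rise to 70 mm above the bench all round. The balls start in the near half, centres at x -95 to -35 mm; the far half is bare floor.
- scoop_grip (a point): on the scoop's black grip, a bar 24 mm wide (scoop y), 22 mm high and 105 mm long (scoop x from -48 to +57 mm of this point), level above the bowl; this point is 90 mm above the underside, above the bowl and near the scoop's balance point. Scoop axes: its open mouth faces -x, z up from its flat underside. It starts with the mouth roughly towards the robot.
- scoop_base (a point): middle of the scoop's flat underside, 12 mm in front of (to -x of) and 90 mm below scoop_grip. From here the thin front lip is at x -68 mm, the back wall at x +60 mm (stem out to +69); the bowl is 110 mm wide outside, 105 inside, its sides 46 mm high and cut away slanting towards the lip. Cast aluminium, about 0.24 kg. On its mat at the start.
- scoop_bowl (a point): centre of the scoop's bowl, 25 mm above scoop_base; same axes.
- mat_top (a point): centre of the upper face of the fixed black rubber mat on which the scoop belongs, 4 mm above the bench; 190 mm (x) by 150 mm (y).
- bearing_center (a point): bystander: taper bearing, 74 mm diameter, 26 mm high.
- flange_center (a point): bystander: dark drive flange, 90 mm diameter, 60 mm high.
- ball0: a white porcelain ball, 30 mm diameter, 34 g, one of six alike lying loose in the bin; origin at its centre; glazed, it rolls and slides easily.
- ball1: a white porcelain ball, 30 mm diameter, 34 g, one of six alike lying loose in the bin; origin at its centre; glazed, it rolls and slides easily.
- ball2: a white porcelain ball, 30 mm diameter, 34 g, one of six alike lying loose in the bin; origin at its centre; glazed, it rolls and slides easily.
- ball3: a white porcelain ball, 30 mm diameter, 34 g, one of six alike lying loose in the bin; origin at its centre; glazed, it rolls and slides easily.
- ball4: a white porcelain ball, 30 mm diameter, 34 g, one of six alike lying loose in the bin; origin at its centre; glazed, it rolls and slides easily.
- ball5: a white porcelain ball, 30 mm diameter, 34 g, one of six alike lying loose in the bin; origin at its centre; glazed, it rolls and slides easily.

How it is judged (in metres and radians):
On the way, in this order (a step that is already met when the one before it is completed fails the run):
1. the lid stands open (at least 1.3 rad) (value of joint lid above 1.3 rad), for 0.2 s.
2. the scoop is lifted clear of the bin with at least 4 balls in it (height (world z) of scoop_bowl above 0.13 m and ((distance between any of ball0, ball1, ball2 and scoop_bowl below 0.07 m and distance between each of ball3, ball4, ball5 and scoop_bowl below 0.07 m) or ((distance between each of ball0, ball1 and scoop_bowl below 0.07 m or distance between each of ball0, ball2 and scoop_bowl below 0.07 m or distance between each of ball1, ball2 and scoop_bowl below 0.07 m) and (distance between each of ball3, ball4 and scoop_bowl below 0.07 m or distance between each of ball3, ball5 and scoop_bowl below 0.07 m or distance between each of ball4, ball5 and scoop_bowl below 0.07 m)) or (distance between each of ball0, ball1, ball2 and scoop_bowl below 0.07 m and distance between any of ball3, ball4, ball5 and scoop_bowl below 0.07 m))), for 0.2 s.
At the end, for the whole second after the job is handed in: Lid shut (under 0.05 rad); at least four balls in the tub; no ball on the bench, the lid or in the scoop (all centres 27 to 135 mm above the bench); gear in the tub; scoop on its mat, upright within 0.12 rad, its middle within 90 mm along and 60 mm across of the mat's centre (value of joint lid below 0.05 rad and ((distance between any of ball0, ball1, ball2 and tub_in below 0.13 m and distance between each of ball3, ball4, ball5 and tub_in below 0.13 m) or ((distance between each of ball0, ball1 and tub_in below 0.13 m or distance between each of ball0, ball2 and tub_in below 0.13 m or distance between each of ball1, ball2 and tub_in below 0.13 m) and (distance between each of ball3, ball4 and tub_in below 0.13 m or distance between each of ball3, ball5 and tub_in below 0.13 m or distance between each of ball4, ball5 and tub_in below 0.13 m)) or (distance between each of ball0, ball1, ball2 and tub_in below 0.13 m and distance between any of ball3, ball4, ball5 and tub_in below 0.13 m)) and height (world z) of ball0 between 0.027 and 0.135 m and height (world z) of ball1 between 0.027 and 0.135 m and height (world z) of ball2 between 0.027 and 0.135 m and height (world z) of ball3 between 0.027 and 0.135 m and height (world z) of ball4 between 0.027 and 0.135 m and height (world z) of ball5 between 0.027 and 0.135 m and horizontal distance between gear_center and tub_in below 0.1 m and x of scoop_base in the frame of mat_top between -0.09 and 0.09 m and y of scoop_base in the frame of mat_top between -0.06 and 0.06 m and height (world z) of scoop_base below 0.012 m and angle between scoop_base's own z axis and vertical below 0.12 rad); the robot touches nothing.
It fails at once if a ball is handled with the fingers (over 1.5 N) (contact force between the fingers and ball0 above 1.5 N or contact force between the fingers and ball1 above 1.5 N or contact force between the fingers and ball2 above 1.5 N or contact force between the fingers and ball3 above 1.5 N or contact force between the fingers and ball4 above 1.5 N or contact force between the fingers and ball5 above 1.5 N).
It fails at once if the bearing or the flange is moved by more than 30 mm (distance of any of bearing_center, flange_center from where it was at the start of the episode above 0.03 m).
It also fails if it takes over 72 s, if anything falls off the work surface, if the arm or the gripper's body presses on something with over 40 N, if the wrist force passes 120 N, or if a joint passes its speed limit or range.

## Robot

A 6-joint arm with a two-finger parallel gripper is mounted at the origin on the work surface. World frame = base frame: x ahead of the robot, y to its left, z up, the work surface at z = 0. Lengths are in mm, angles in rad, forces in N, time in s.
With the tool pointing down it reaches from about 425 to 950 mm from the base axis. Payload 3.5 kg.
Tool frame: the origin (TCP) lies on the centre line of the jaws, within the pads' length; the fingertips stand r.tip_extent ahead of it and the grasp point (between the pads) lies 2 mm behind it (r.tip_extent is the distance from the TCP to the fingertips, in mm); z points along the fingers, x is the direction in which the jaws open and shut, and the axes are right-handed (so a half turn about z gives the same grasp; the last joint's range is limited). The gripper opens to 85 mm and grips with 20 to 120 N. Pads are 22 mm wide; open, the fingers measure 114 mm over their backs; the gripper's body (76 mm by 85 mm) begins 54 mm behind the grasp point. The pads swing forward as they close: fully open they stand 13 mm farther back than shut.
Start: joints at [1.136, 0.286, 1.577, -0, 1.279, -0.15], TCP at [189.615, 647.806, 248.325] pointing down, gripper open.
Joint ranges: [-2.77, 2.77], [-0.9, 2.22], [0.21, 2.48], [-1.53, 4.67], [0.24, 2.81], [-2.84, 2.84]. Speed limits (rad/s): [2.79, 2.79, 3.14, 3.14, 3.14, 3.14].

## Interface

Orientations are given as [roll, pitch, yaw] about the fixed x, y, z axes, in that order (R = Rz(yaw) Ry(pitch) Rx(roll)).
In Python, from cell import r gives the robot as it stands.
- The arm moves only by the tool drive_tool, never from a script. Its argument "deltas" is one flat list of numbers, 4 for each row, row after row: the shift along the world's x, y, z in m, then the turn about the world's z in rad. In form: [x, y, z, yaw, x, y, z, yaw, ...]. A call has 1 to 10 rows; each row is the pose to reach, as a shift and turn from the pose measured when the call began; what a row does not reach only later rows make up. A row lasts 1/8 s, in which the tool goes at most 62.5 mm and 10.7 degrees, less where a joint would pass 70% of its speed; a pose out of reach is approached as far as the arm can. A call with a gripper value outside its range is refused whole. "gripper" is the opening, from -1 (shut) to 1 (fully open), set as the call begins (left out, the last holds). The fingers move at their own pace and stop on an object; "force" is the grip in N (left out, the last holds). Time passes only in rows, so rows that repeat a pose let the fingers close. It gives the time, the measured TCP pose, the force and the opening at its end, in the units of the state.
- r.sense(): the state, without advancing time (a new reading comes with each control period).
- r.grab_frame(name): name is "scene" or "top" or "wrist"; returns a dict with "image" (420x560x3 uint8, red, green, blue), "K" (3x3 intrinsics, pixels), "extrinsics" (4x4, takes a point from camera to world coordinates). Camera axes: x right, y up, looking along -z (the intrinsics and any distortion apply to the point x, -y, -z); pixel columns grow to the right and rows downward; lengths in mm; the calibration is good to about 2 mm. A picture is of the moment at which its call begins. There is no depth.
- r.close_job(): hands the job in, once; it reports no verdict.
The state is a dict: "clock": time; "joint_positions": joint angles; "joint_velocities": joint speeds; "joint_torque": joint torques, N m; "ee_pos": TCP position; "eef_rot": TCP orientation; "contact_force": force on the tool from outside, world axes, zero at the start; "ft_torque": the same for the moment, N m; "finger_gap": opening from 0.0 (shut) to 1.0 (fully open).
Only numpy, scipy, OpenCV 4.12 (cv2) and the standard library are available. Lean on these libraries where they do the work, as an engineer would, in place of code of your own. Each camera call takes 0.05 s, during which the arm holds its last target.

## Working session

There is one attempt and no reset: what is moved stays moved. The work goes in short steps, Python scripts to look and compute and a tool call to move; the robot and the scene stay as the last step left them, time stands still between calls to the robot, and variables do not carry over. Pictures are saved under pics/ and viewed, and the job is handed in when it is done.

Besides the shell and the picture viewer there is one more tool, called after "Emit:" as name(argument=value, ...) on one line, values as JSON. drive_tool: Moves the arm, as the interface text tells. Its arguments: {"type":"object","properties":{"deltas":{"type":"array"},"gripper":{"type":"number"},"force":{"type":"number"}},"required":["deltas"]}

```bash
ls; mkdir -p pics; python3 - <<'E'
from cell import r
import cv2
print(r.sense(), r.tip_extent)
for n in ("scene","top","wrist"):
    f=r.grab_frame(n); cv2.imwrite(f"pics/{n}0.png",f["image"][:,:,::-1]); print(n,f["K"].round(1).tolist(),f["extrinsics"].round(3).tolist(), [k for k in f])
E
```

```text
pics
{'clock': 0.0, 'joint_positions': array([ 1.13600817e+00,  2.87186755e-01,  1.57821135e+00, -4.68061426e-06,
        1.27858590e+00, -1.50025733e-01]), 'joint_velocities': array([ 0.00055574, -0.00022374, -0.00099833,  0.00208172,  0.00281285,
       -0.00064753]), 'joint_torque': array([ 7.56440950e-04, -4.05992639e+01, -2.92619956e+01, -8.47392539e-05,
        5.99152714e-03, -2.72431225e-05]), 'ee_pos': array([189.34895686, 647.24341272, 246.91446678]), 'eef_rot': array([-3.14123966e+00,  2.36516339e-03,  1.28603567e+00]), 'contact_force': array([ 0.0844049 , -0.76220243, -0.85731391]), 'ft_torque': array([-0.0602796 ,  0.01587877, -0.00072324]), 'finger_gap': 1.0003197649326765} 17.0
scene [[419.2, 0.0, 278.0], [0.0, 419.2, 208.3], [0.0, 0.0, 1.0]] [[-0.889, -0.337, 0.309, 916.43], [0.457, -0.651, 0.606, 686.512], [-0.004, 0.68, 0.733, 923.113], [0.0, 0.0, 0.0, 1.0]] ['image', 'K', 'extrinsics']
top [[413.8, 0.0, 281.7], [0.0, 413.8, 213.1], [0.0, 0.0, 1.0]] [[-0.009, 0.981, -0.195, 369.222], [-1.0, -0.01, -0.007, 5.705], [-0.009, 0.195, 0.981, 946.676], [0.0, 0.0, 0.0, 1.0]] ['image', 'K', 'extrinsics']
wrist [[322.1, 0.0, 279.4], [0.0, 322.1, 211.1], [0.0, 0.0, 1.0]] [[0.28, -0.923, -0.263, 123.298], [0.96, 0.269, 0.078, 666.565], [-0.001, -0.274, 0.962, 372.832], [0.0, 0.0, 0.0, 1.0]] ['image', 'K', 'extrinsics']
```

View pics/scene0.png

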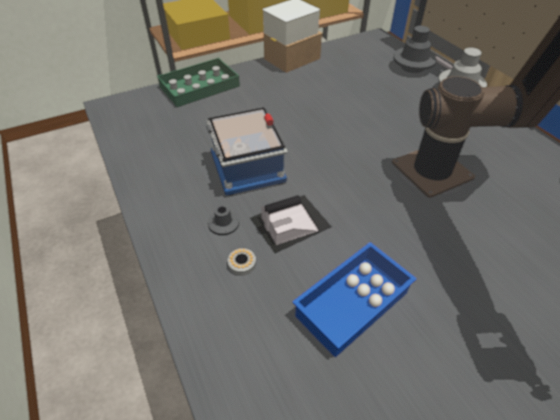

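View pics/top0.png

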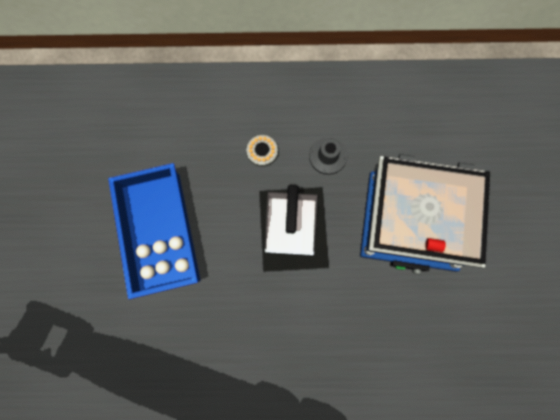

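View pics/wrist0.png

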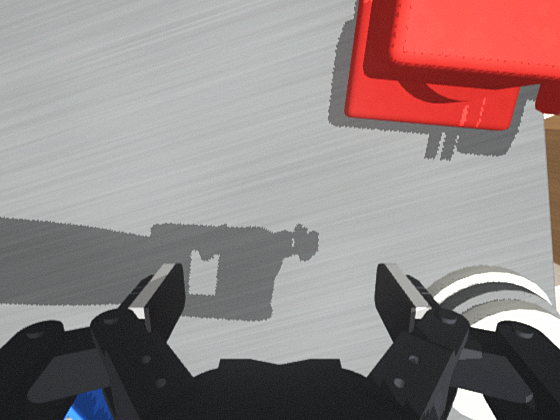

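```bash
cat > h.py <<'E'
import numpy as np, cv2
from cell import r
def px2w(f,u,v,z):
    K=f["K"];T=f["extrinsics"]
    d=np.array([(u-K[0,2])/K[0,0],-(v-K[1,2])/K[1,1],-1.0]); d=T[:3,:3]@d; o=T[:3,3]
    return o+d*(z-o[2])/d[2]
def w2px(f,p):
    K=f["K"];T=f["extrinsics"]; c=T[:3,:3].T@(np.asarray(p,float)-T[:3,3]); c=c/-c[2]
    return np.array([K[0,0]*c[0]+K[0,2], -K[1,1]*c[1]+K[1,2]])
def crop(f,x0,y0,x1,y1,s,name):
    cv2.imwrite(f"pics/{name}.png",cv2.resize(f["image"][y0:y1,x0:x1,::-1],None,fx=s,fy=s,interpolation=cv2.INTER_CUBIC))
E
python3 - <<'E'
from h import *
f=r.grab_frame("top"); np.save("top0.npy",f,allow_pickle=True)
crop(f,350,140,500,280,5,"t_tub"); crop(f,250,175,340,280,5,"t_sc"); crop(f,100,155,210,305,4,"t_bin")
E
```

```text
(no output)
```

View pics/t_tub.png

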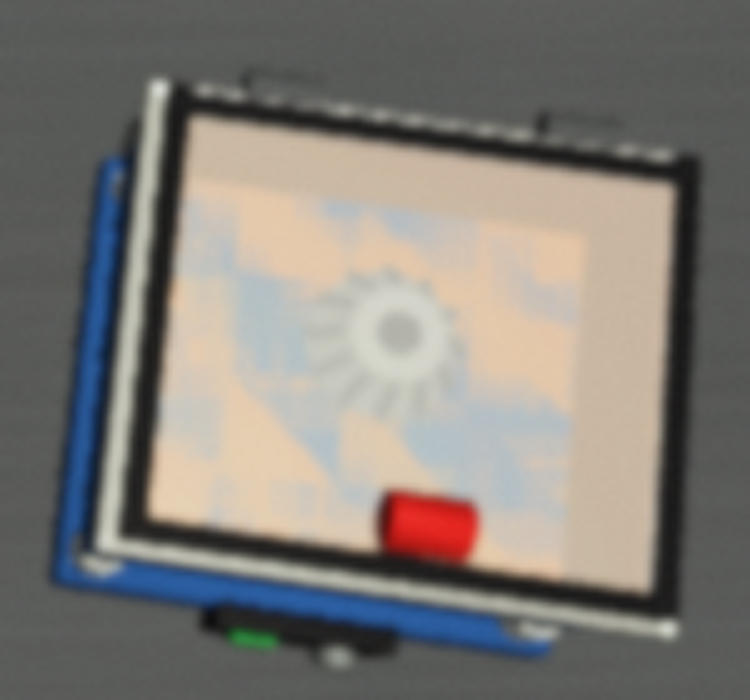

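View pics/t_sc.png

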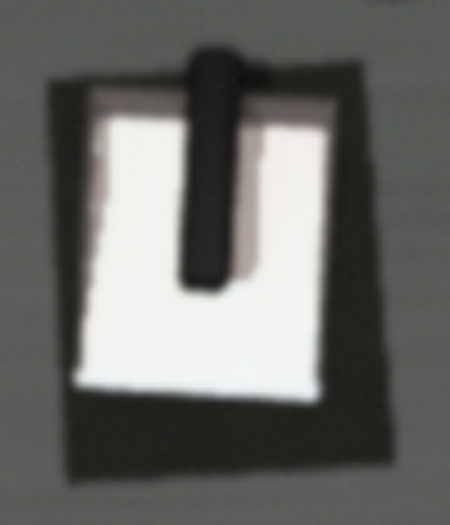

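View pics/t_bin.png

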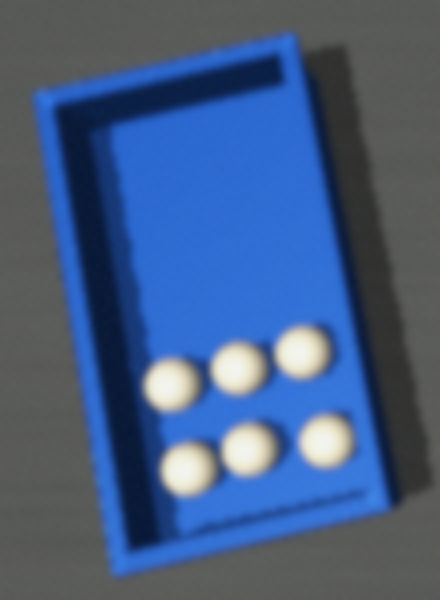

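```bash
python3 - <<'E'
from h import *
f=np.load("top0.npy",allow_pickle=True).item()
def P(c,off,s,z): return px2w(f,c[0]/s-0.4+off[0],c[1]/s-0.4+off[1],z)
t=(350,140); 
print("knob",P((430,527),t,5,179).round(1))
rim=[P(c,t,5,140)[:2] for c in [(158,85),(103,550),(675,632)]]
print("rim TL,BL,BR",np.round(rim,1).tolist(), np.linalg.norm(rim[0]-rim[1]),np.linalg.norm(rim[2]-rim[1]))
d=rim[2]-rim[1]; print("yaw",np.degrees(np.arctan2(-d[1],-d[0]))-90, "from x", np.degrees(np.arctan2(*(rim[0]-rim[1])[::-1])))
print("center",(rim[0]+rim[2])/2)
print("gear", P((400,333),t,5,91).round(1))
b=(100,155); bc=[P(c,b,4,70)[:2] for c in [(36,92),(297,35),(397,507),(118,575)]]
print("bin",np.round(bc,1).tolist(),[np.linalg.norm(bc[i]-bc[(i+1)%4]).round(1) for i in range(4)],np.mean(bc,0))
d=(bc[0]-bc[3]+bc[1]-bc[2]); print("binyaw",np.degrees(np.arctan2(d[1],d[0])))
for c in [(170,385),(238,367),(302,351),(188,468),(248,448),(326,440)]: print("ball",P(c,b,4,30).round(1))
s=(250,175)
e=[P(c,s,5,105)[:2] for c in [(213,46),(204,293)]]; print("bar",np.round(e,1).tolist(),np.linalg.norm(e[0]-e[1]), "yaw",np.degrees(np.arctan2(*(e[0]-e[1])[::-1])))
l=[P(c,s,5,5)[:2] for c in [(75,383),(320,398)]]; print("lip",np.round(l,1).tolist(),np.linalg.norm(l[0]-l[1]));d=l[0]-l[1];print(np.degrees(np.arctan2(d[1],d[0]))-90)
m=[P(c,s,5,4)[:2] for c in [(48,80),(362,62),(396,463),(70,485)]]; print("mat",np.round(m,1).tolist(),np.mean(m,0))
d=(m[0]-m[3]+m[1]-m[2]); print("matyaw",np.degrees(np.arctan2(d[1],d[0])))
for c in [(262,149.5)]: print("bearing",px2w(f,*c,26))
print("flange",px2w(f,328,153,30))
E
```

```text
knob [ 458.5 -274.4  179. ]
rim TL,BL,BR [[644.9, -192.8], [455.3, -160.8], [421.4, -379.6]] 192.37029165540758 221.44812795473572
yaw -8.803160491947907 from x -9.574855271093885
center [ 533.15908405 -286.17710182]
gear [ 550.9 -300.6   91. ]
bin [[627.5, 392.8], [658.7, 249.9], [399.6, 186.5], [366.0, 330.9]] [np.float64(146.3), np.float64(266.7), np.float64(148.3), np.float64(268.7)] [512.96060537 290.03052355]
binyaw 13.523684831163735
ball [469.2 323.3  30. ]
ball [478.9 285.9  30. ]
ball [487.5 250.5  30. ]
ball [423.3 310.7  30. ]
ball [433.9 278.1  30. ]
ball [437.9 235.2  30. ]
bar [[599.2, -11.2], [494.3, -6.1]] 104.99916376903384 yaw -2.814443880728142
lip [[468.4, 51.9], [460.5, -59.6]] 111.74368172601102
-4.06952658100613
mat [[611.2, 64.5], [618.2, -83.2], [430.8, -93.3], [422.3, 54.2]] [520.64511626 -14.46623075]
matyaw 3.1025607486082376
bearing [704.64386777  56.6961332   26.        ]
flange [692.77970152 -96.95514871  30.        ]
```

```bash
python3 - <<'E'
from h import *
f=r.grab_frame("scene"); np.save("sc0.npy",f,allow_pickle=True)
crop(f,195,95,300,195,6,"s_tub"); crop(f,250,185,340,250,7,"s_sc")
for a in (0,.06,.12):
  x=-170*np.cos(a)+34*np.sin(a); z=141+170*np.sin(a)+34*np.cos(a)
  c=np.deg2rad(-9.2); p=(626+x*np.cos(c),-301+x*np.sin(c),z); print(a,np.round(p,1),w2px(f,p))
for off in (-113,113): 
    c=np.deg2rad(-9.2)
    for a in (0,.12):
        x=-188*np.cos(a); z=144+188*np.sin(a); yy=off*107/113
        print(a,w2px(f,(626+x*np.cos(c)-yy*np.sin(c),-301+x*np.sin(c)+yy*np.cos(c),z)))
E
```

```text
0 [ 458.2 -273.8  175. ] [268.48596904 119.16697927]
0.06 [ 460.5 -274.2  185.1] [267.67525457 116.50070869]
0.12 [ 463.4 -274.7  195.1] [266.66293304 113.88229232]
0 [264.29589637 107.77661169]
0.12 [263.70249361 101.87320325]
0 [285.30825837 147.2569233 ]
0.12 [284.93778379 141.22484589]
```

View pics/s_tub.png

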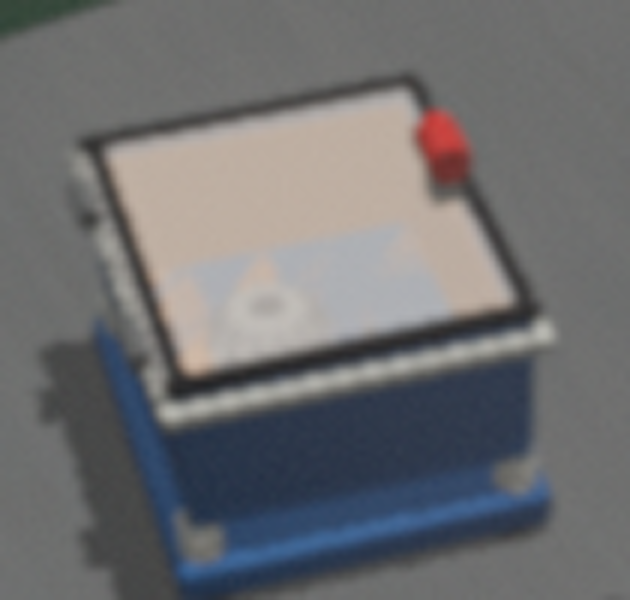

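View pics/s_sc.png

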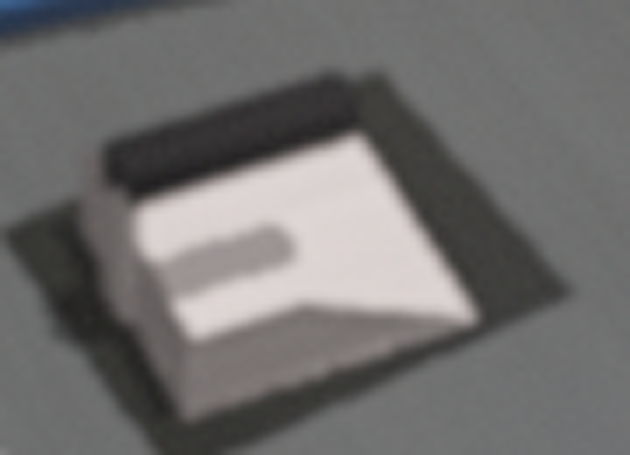

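Emit:
drive_tool(deltas=[0.26,-0.2,0.02,0,0.26,-0.2,0.02,0,0.26,-0.2,0.02,0,0.26,-0.2,0.02,0.05,0.26,-0.2,0.02,0.1,0.37,-0.5,0.02,0.124,0.37,-0.5,0.02,0.124,0.37,-0.5,0.02,0.124,0.37,-0.5,0.02,0.124,0.37,-0.5,0.02,0.124], gripper=1, force=40)

```text
clock: 1.5
ee_pos: [552.2, 164.9, 267.7]
eef_rot: [3.141, 0.001, 1.41]
contact_force: [-0.1, -0.0, -0.1]
finger_gap: 1.0
```

Emit:
drive_tool(deltas=[-0.02,-0.25,-0.02,0,-0.04,-0.3,-0.02,0,-0.05,-0.35,-0.02,0,-0.09,-0.44,-0.02,0,-0.0935,-0.439,-0.02,0,-0.0935,-0.439,-0.02,0,-0.0935,-0.439,-0.03,0,-0.0935,-0.439,-0.05,0,-0.0935,-0.439,-0.075,0,-0.0935,-0.439,-0.092,0])

```text
clock: 2.75
ee_pos: [458.1, -274.0, 174.3]
eef_rot: [-3.141, 0.0, 1.409]
contact_force: [-0.1, -1.0, 0.2]
finger_gap: 0.999
```

```bash
python3 - <<'E'
from h import *
s=r.sense();print(s["clock"],s["ee_pos"],s["eef_rot"],s["contact_force"],s["joint_positions"].round(2))
f=r.grab_frame("wrist");crop(f,0,0,560,420,1.2,"w1")
f=r.grab_frame("scene");crop(f,195,30,300,195,4,"s1")
E
```

```text
2.75 [ 458.13253761 -274.02778523  174.31962212] [-3.14059074e+00  3.79401385e-05  1.40928691e+00] [-0.11931073 -1.01771051  0.15180155] [-0.73  0.05  1.99 -0.    1.1  -2.14]
```

View pics/w1.png

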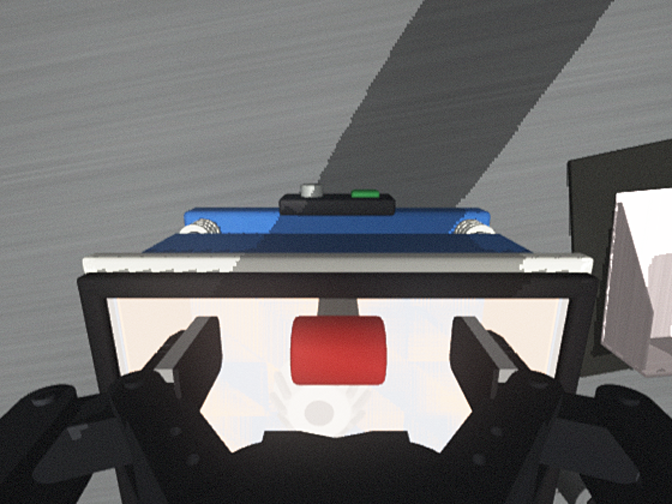

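View pics/s1.png

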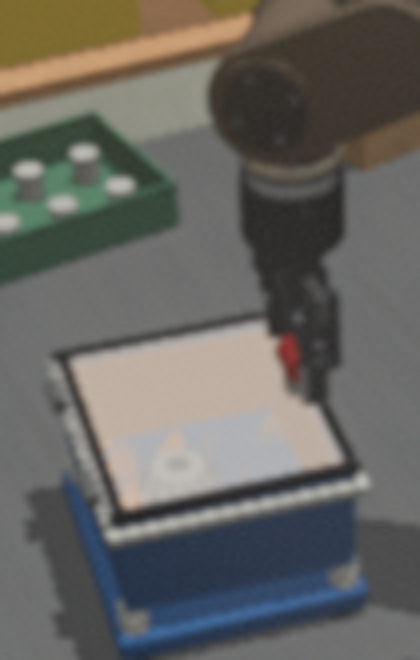

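Emit:
drive_tool(deltas=[0,0,0,0,0,0,0,0,0,0,0,0,0,0,0,0,0,0,0,0,0,0,0,0], gripper=-1, force=30)

```text
clock: 3.6
ee_pos: [458.0, -273.2, 173.8]
eef_rot: [-3.139, -0.001, 1.41]
contact_force: [-0.6, -0.1, 2.4]
finger_gap: 0.367
```

```bash
python3 - <<'E'
import numpy as np
c=np.deg2rad(-9.2)
for a in np.arange(0,1.66,.15):
  x=-170*np.cos(a)+34*np.sin(a)+170; z=170*np.sin(a)+34*np.cos(a)-34
  print(round(a,2),np.round([x*np.cos(c),x*np.sin(c),z],0))
E
```

```text
0.0 [ 0. -0.  0.]
0.15 [ 7. -1. 25.]
0.3 [17. -3. 49.]
0.45 [31. -5. 71.]
0.6 [48. -8. 90.]
0.75 [ 68. -11. 107.]
0.9 [ 90. -15. 120.]
1.05 [113. -18. 130.]
1.2 [138. -22. 137.]
1.35 [164. -27. 139.]
1.5 [189. -31. 138.]
1.65 [215. -35. 133.]
```

Emit:
drive_tool(deltas=[0.003,0,0.012,0,0.007,-0.001,0.025,0,0.017,-0.003,0.049,0,0.031,-0.005,0.071,0,0.048,-0.008,0.09,0,0.068,-0.011,0.107,0,0.09,-0.015,0.12,0,0.113,-0.018,0.13,0,0.138,-0.022,0.137,0,0.138,-0.022,0.137,0])

```text
clock: 4.85
ee_pos: [596.3, -295.7, 310.9]
eef_rot: [-3.138, -0.0, 1.411]
contact_force: [-0.6, -2.5, -0.3]
finger_gap: 0.368
```

Following the arc well; go on to about 1.6 rad.

Emit:
drive_tool(deltas=[0.013,-0.002,0.001,0,0.026,-0.005,0.002,0,0.051,-0.009,0.001,0,0.068,-0.012,-0.002,0,0.068,-0.012,-0.002,0,0.068,-0.012,-0.002,0])

```text
clock: 5.6
ee_pos: [665.2, -307.1, 309.4]
eef_rot: [-3.141, -0.001, 1.411]
contact_force: [1.2, 1.7, 1.7]
finger_gap: 0.371
```

```bash
python3 - <<'E'
from h import *
s=r.sense();print(s["clock"],s["ee_pos"],s["contact_force"],s["joint_positions"].round(2))
f=r.grab_frame("top");crop(f,330,100,560,300,3.4,"t2")
f=r.grab_frame("scene");crop(f,150,0,350,200,3,"s2")
E
```

```text
5.6 [ 665.24275977 -307.1044667   309.36713581] [1.2127392  1.69323585 1.66167043] [-0.57  0.38  1.35  0.    1.41 -1.98]
```

View pics/s2.png

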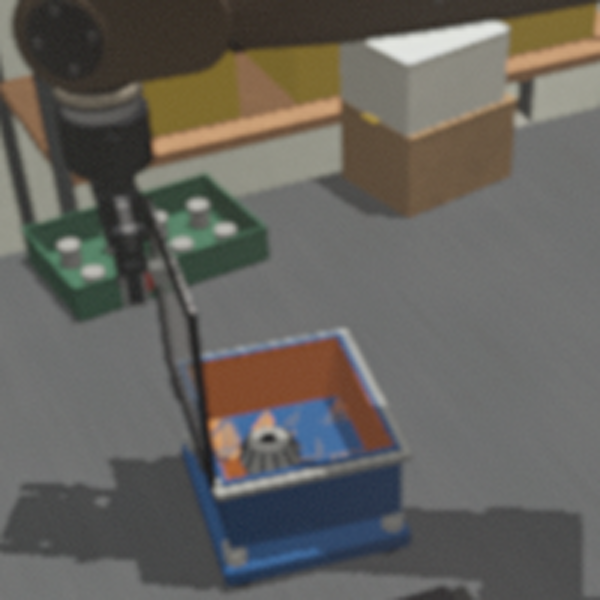

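View pics/t2.png

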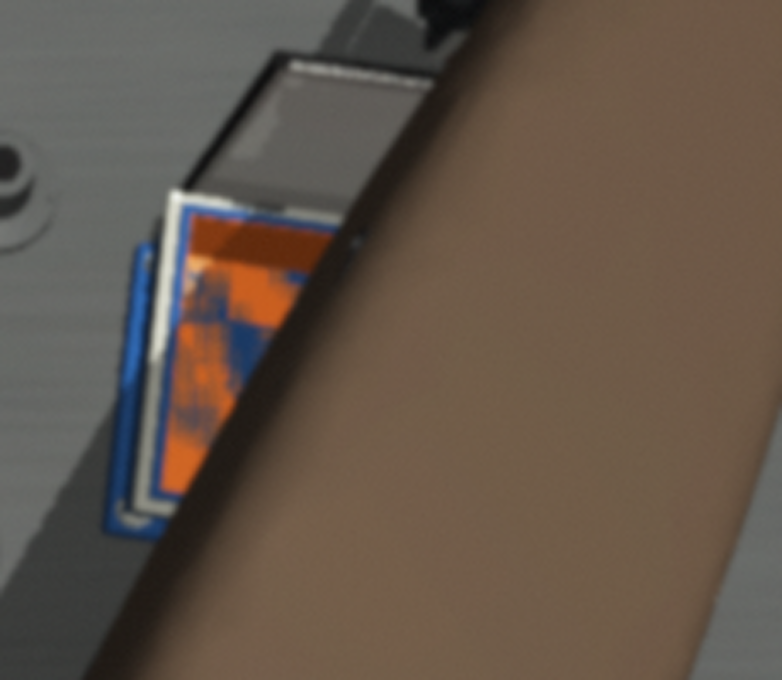

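Emit:
drive_tool(deltas=[0,0,0,0,0,0,0,0,0,0,0.03,0,0,0,0.09,0,-0.02,0.05,0.09,0,-0.123,0.299,0.09,0.1,-0.123,0.299,0.07,0.1,-0.123,0.299,0,0.1,-0.123,0.299,-0.05,0.1,-0.123,0.299,-0.1,0.1], gripper=1)

```text
clock: 6.95
ee_pos: [550.3, -27.8, 258.9]
eef_rot: [3.138, -0.0, 1.512]
contact_force: [1.1, -0.0, -0.3]
finger_gap: 1.004
```

```bash
python3 - <<'E'
from h import *
s=r.sense();print(s["clock"],s["ee_pos"],s["contact_force"],s["joint_positions"].round(2))
f=r.grab_frame("wrist");crop(f,0,0,560,420,1.2,"w3")
f=r.grab_frame("scene");crop(f,150,50,350,250,3,"s3")
E
```

```text
6.95 [550.3198178  -27.81287008 258.88030929] [ 1.11945601 -0.0016985  -0.31473014] [-0.24  0.    1.87  0.    1.26 -1.75]
```

View pics/w3.png

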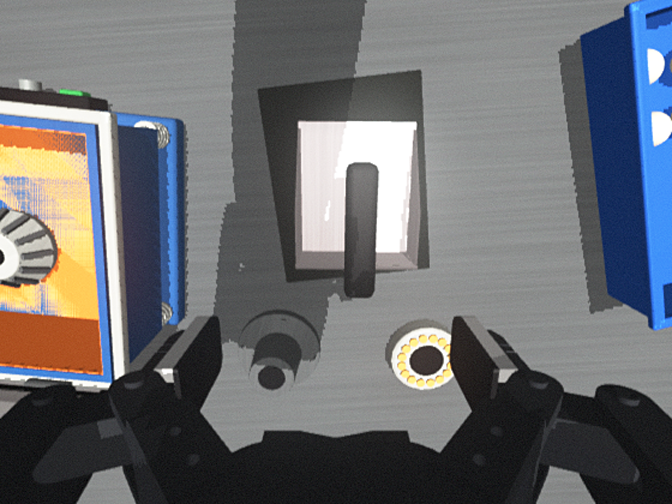

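View pics/s3.png

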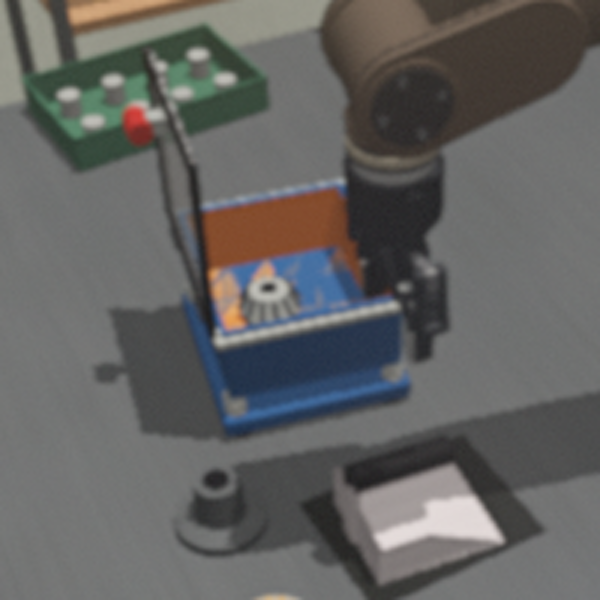

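```bash
python3 - <<'E'
from h import *
f=r.grab_frame("wrist")
for c in [(362,163),(360,298)]: print(px2w(f,c[0]/1.2-.4,c[1]/1.2-.4,105).round(1))
E
```

```text
[486.4  -4.5 105. ]
[584.7  -9.8 105. ]
```

Emit:
drive_tool(deltas=[-0.009,0.02,-0.03,0,-0.009,0.02,-0.08,0,-0.009,0.02,-0.13,0,-0.009,0.02,-0.16,0,-0.009,0.02,-0.167,0,-0.009,0.02,-0.167,0])

```text
clock: 7.85
ee_pos: [541.2, -9.3, 89.8]
eef_rot: [-3.136, -0.001, 1.512]
contact_force: [-0.2, -0.3, 0.7]
finger_gap: 0.999
```

Emit:
drive_tool(deltas=[0,0,0,0,0,0,0,0,0,0,0,0,0,0,0,0,0,0,0,0,0,0,0,0], gripper=-1, force=40)

```text
clock: 8.6
ee_pos: [541.4, -9.2, 90.3]
eef_rot: [-3.136, -0.001, 1.512]
contact_force: [-1.7, 1.1, 5.6]
finger_gap: 0.275
```

Emit:
drive_tool(deltas=[0,0,0.03,0,0,0,0.08,0,0,0.03,0.13,0,0.01,0.08,0.14,0.1,0.02,0.13,0.14,0.2,0.02,0.19,0.14,0.29,0.03,0.25,0.14,0.29,0.03,0.3,0.14,0.29,0.03,0.313,0.13,0.29,0.03,0.313,0.1,0.29])

```text
clock: 9.85
ee_pos: [571.8, 304.9, 190.2]
eef_rot: [-3.138, -0.001, 1.804]
contact_force: [0.2, -0.9, -3.3]
finger_gap: 0.273
```

```bash
python3 - <<'E'
from h import *
s=r.sense();print(s["clock"],s["ee_pos"],s["eef_rot"],s["contact_force"],s["joint_positions"].round(2))
f=r.grab_frame("top");crop(f,90,120,300,310,3.5,"t4")
f=r.grab_frame("scene");crop(f,270,150,450,370,3,"s4")
f=r.grab_frame("wrist");crop(f,0,0,560,420,1.2,"w4")
E
```

```text
9.85 [571.76089306 304.8819499  190.15831003] [-3.13845349e+00 -1.24456326e-03  1.80402731e+00] [ 0.23085667 -0.8630467  -3.25018758] [ 0.33  0.28  1.69  0.    1.17 -1.47]
```

View pics/t4.png

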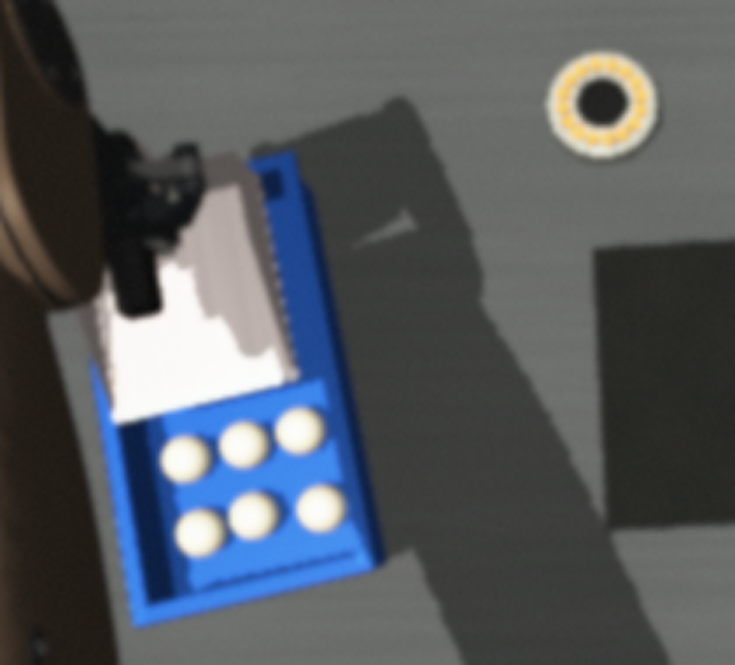

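View pics/s4.png

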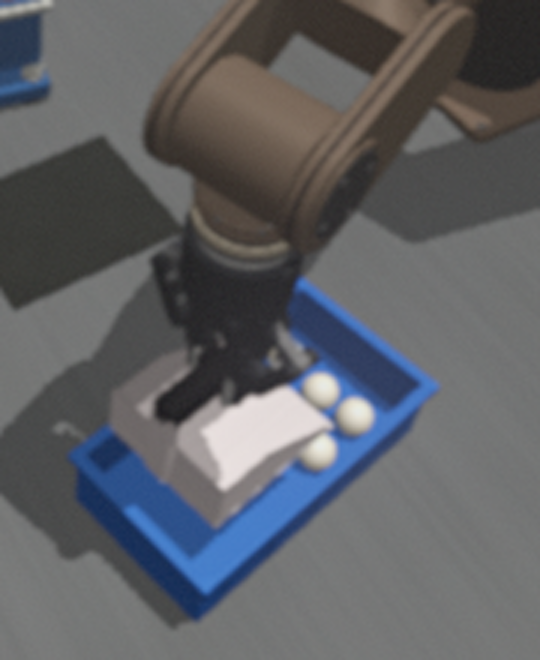

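View pics/w4.png

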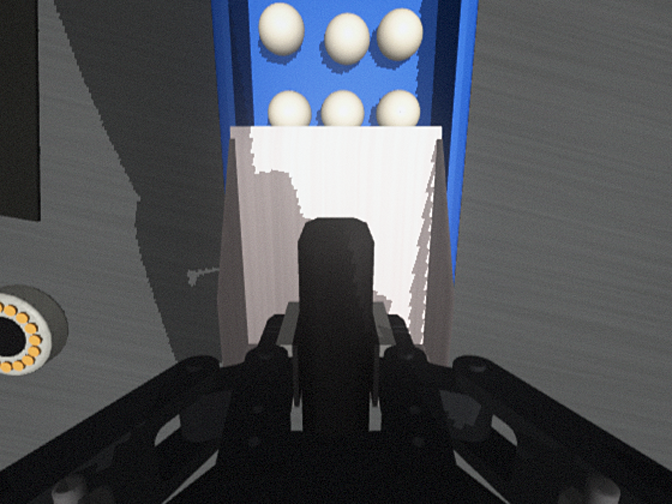

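```bash
python3 - <<'E'
from h import *
f=r.grab_frame("wrist"); c=np.deg2rad(13.5); R=np.array([[np.cos(c),np.sin(c)],[-np.sin(c),np.cos(c)]])
for u,v,z in [(213,10,70),(478,10,70),(228,10,70),(465,10,70),(248,50,15),(437,50,15),(230,127,109),(442,127,109)]:
    p=px2w(f,u/1.2-.4,v/1.2-.4,z); print((u,v),p.round(1),(R@(p[:2]-[513,290])).round(1))
s=r.sense(); print(R@(s["ee_pos"][:2]-[513,290]))
print(f["extrinsics"].round(2).tolist())
E
```

```text
(213, 10) [447. 203.  70.] [-84.5 -69.2]
(478, 10) [413.1 346.3  70. ] [-84.   78.1]
(228, 10) [445.1 211.1  70. ] [-84.5 -60.9]
(465, 10) [414.8 339.3  70. ] [-84.   70.9]
(248, 50) [453.  211.6  15. ] [-76.6 -62.3]
(437, 50) [422.7 340.1  15. ] [-76.1  69.8]
(230, 127) [505.7 232.3 109. ] [-20.6 -54.4]
(442, 127) [481.3 335.9 109. ] [-20.2  52. ]
[58.98058635 -1.07308714]
[[-0.23, -0.94, -0.25, 503.81], [0.97, -0.22, -0.06, 286.17], [0.0, -0.26, 0.97, 312.89], [0.0, 0.0, 0.0, 1.0]]
```

Emit:
drive_tool(deltas=[-0.001,0.004,-0.025,0,-0.001,0.004,-0.044,0,0.004,0.005,-0.044,0,0.009,0.006,-0.044,0,0.014,0.007,-0.044,0,0.019,0.009,-0.044,0,0.023,0.01,-0.044,0,0.027,0.011,-0.044,0,0.027,0.011,-0.044,0])

```text
clock: 11.18
ee_pos: [597.9, 313.9, 144.8]
eef_rot: [-3.133, -0.001, 1.801]
contact_force: [-4.0, -0.6, -0.3]
finger_gap: 0.275
```

```bash
python3 - <<'E'
from h import *
s=r.sense();print(s["clock"],s["ee_pos"],s["eef_rot"],s["contact_force"],s["joint_positions"].round(2))
f=r.grab_frame("scene");crop(f,270,150,450,370,3,"s5")
f=r.grab_frame("wrist");crop(f,0,0,560,420,1.2,"w5")
E
```

```text
11.175 [597.92630091 313.94767401 144.75841339] [-3.13282660e+00 -9.45059621e-04  1.80127694e+00] [-4.02325683 -0.62776202 -0.29561027] [ 0.33  0.39  1.65  0.    1.12 -1.47]
```

View pics/s5.png

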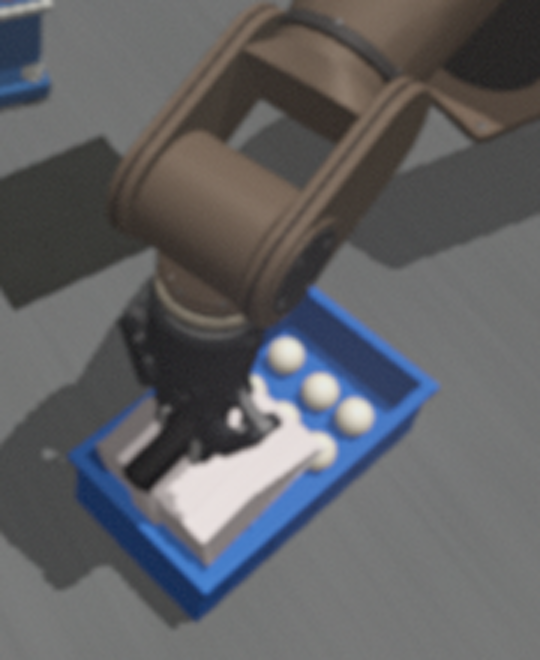

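View pics/w5.png

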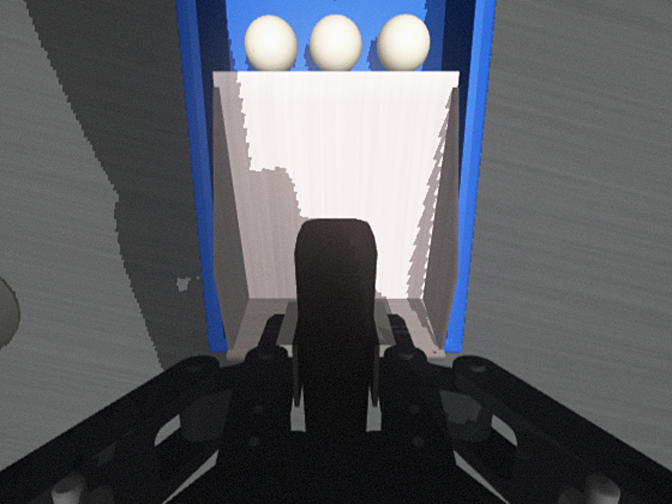

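```bash
cat >> h.py <<'E'
def tilt(vlip,off=(0,0),f=None,Rot=None):
    "tilt (mouth up +) from full-res lip row seen in the wrist picture"
    f=f or r.grab_frame("wrist"); s=r.sense(); yaw=s["eef_rot"][2]-np.pi/2
    g=s["ee_pos"]+[0,0,3]
    res=[]
    for th in np.arange(-.7,.7,.005):
        x=-80*np.cos(th)-89*np.sin(th); z=80*np.sin(th)-89*np.cos(th)
        p=g+[x*np.cos(yaw),x*np.sin(yaw),z]; res.append((abs(w2px(f,p)[1]-vlip),th))
    return min(res)
E
python3 - <<'E'
from h import *
print(tilt(72/1.2-.4)); print(tilt(127/1.2-.4))
E
```

```text
(np.float64(0.2844150438029587), np.float64(0.2600000000000009))
(np.float64(0.21876678927047521), np.float64(-0.01999999999999935))
```

Emit:
drive_tool(deltas=[-0.012,-0.003,0,0,-0.025,-0.006,-0.005,0,-0.025,-0.006,-0.02,0,-0.025,-0.006,-0.03,0,-0.025,-0.006,-0.036,0,-0.025,-0.006,-0.039,0,-0.025,-0.006,-0.0415,0,-0.025,-0.006,-0.0415,0])

```text
clock: 12.38
ee_pos: [576.6, 309.2, 110.7]
eef_rot: [3.141, -0.002, 1.802]
contact_force: [-5.4, -2.1, 19.5]
finger_gap: 0.273
```

```bash
python3 - <<'E'
from h import *
s=r.sense();print(s["clock"],s["ee_pos"],s["eef_rot"],s["contact_force"])
f=r.grab_frame("scene");crop(f,270,150,450,370,3,"s6")
f=r.grab_frame("wrist");crop(f,0,0,560,420,1.2,"w6")
E
```

```text
12.375 [576.57876156 309.20698169 110.67318482] [ 3.14125194e+00 -1.52046574e-03  1.80162296e+00] [-5.38387914 -2.14077545 19.50759087]
```

View pics/s6.png

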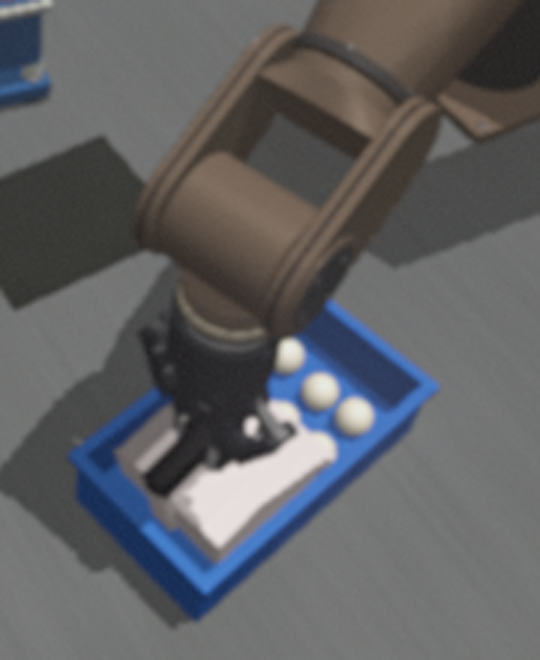

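View pics/w6.png

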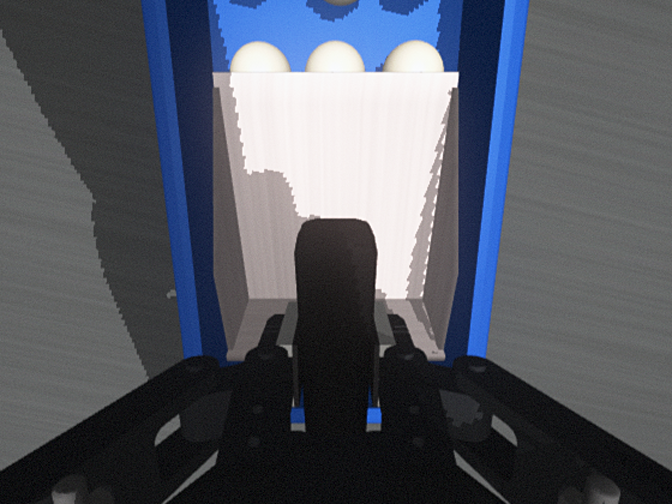

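Emit:
drive_tool(deltas=[0,0,0,0,0,0,-0.004,0,0,0,-0.008,0,0,0,-0.008,0], force=20, gripper=-1)

```text
clock: 12.98
ee_pos: [580.1, 310.5, 110.3]
eef_rot: [3.133, -0.002, 1.802]
contact_force: [-6.7, -2.9, 24.3]
finger_gap: 0.273
```

```bash
python3 - <<'E'
from h import *
s=r.sense();print(s["clock"],s["ee_pos"],s["eef_rot"],s["contact_force"])
f=r.grab_frame("wrist");crop(f,0,0,560,420,1.2,"w7")
E
```

```text
12.975 [580.06860376 310.50986186 110.3408603 ] [ 3.13322592e+00 -1.98808733e-03  1.80203271e+00] [-6.71915771 -2.85748294 24.3042834 ]
```

View pics/w7.png

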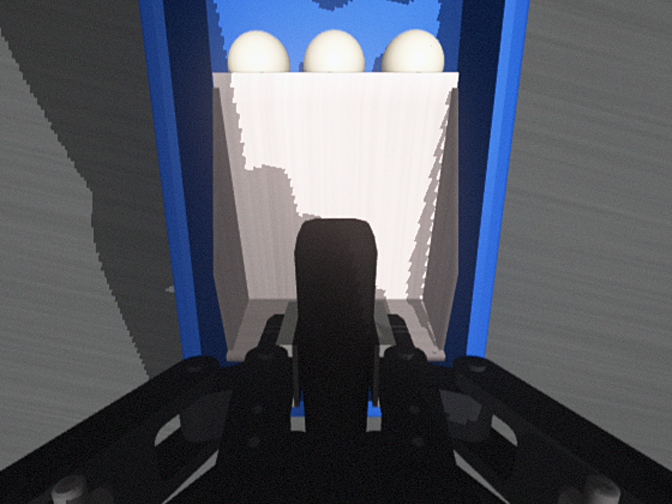

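Emit:
drive_tool(deltas=[0.004,0.001,0.006,0,0.01,0.002,0.006,0,0.01,0.002,0,0,0.007,0.002,-0.004,0,0.003,0.001,-0.006,0,-0.001,0,-0.0075,0,-0.005,-0.001,-0.0075,0,-0.008,-0.002,-0.0075,0,-0.008,-0.002,-0.0075,0])

```text
clock: 14.15
ee_pos: [574.1, 308.9, 104.8]
eef_rot: [3.128, -0.002, 1.802]
contact_force: [-1.1, 0.3, 7.2]
finger_gap: 0.273
```

```bash
python3 - <<'E'
from h import *
s=r.sense();print(s["clock"],s["ee_pos"],s["eef_rot"],s["contact_force"])
f=r.grab_frame("wrist");crop(f,0,0,560,420,1.2,"w8")
E
```

```text
14.15 [574.12954989 308.94251366 104.79324425] [ 3.12824398e+00 -2.19077729e-03  1.80196310e+00] [-1.05822266  0.26414597  7.24429562]
```

View pics/w8.png

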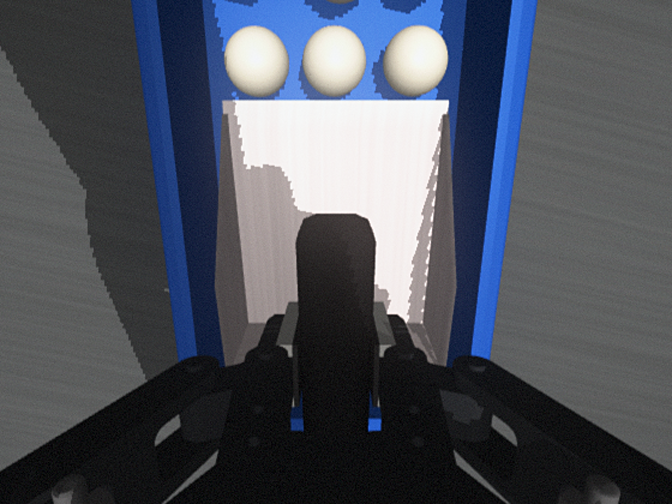

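Emit:
drive_tool(deltas=[-0.004,-0.001,-0.002,0,-0.008,-0.002,-0.004,0,-0.012,-0.003,-0.004,0,-0.015,-0.0035,-0.004,0,-0.015,-0.0035,-0.004,0])

```text
clock: 14.82
ee_pos: [559.0, 305.3, 100.5]
eef_rot: [3.129, -0.002, 1.802]
contact_force: [1.3, 0.4, 2.6]
finger_gap: 0.277
```

```bash
python3 - <<'E'
from h import *
s=r.sense();print(s["clock"],s["ee_pos"],s["eef_rot"],s["contact_force"])
f=r.grab_frame("wrist");crop(f,0,0,560,420,1.2,"w9")
f=r.grab_frame("scene");crop(f,270,150,450,370,3,"s9")
E
```

```text
14.825 [558.96078058 305.33442914 100.50209812] [ 3.12869318e+00 -1.95562561e-03  1.80201997e+00] [1.25959736 0.42558624 2.59620351]
```

View pics/w9.png

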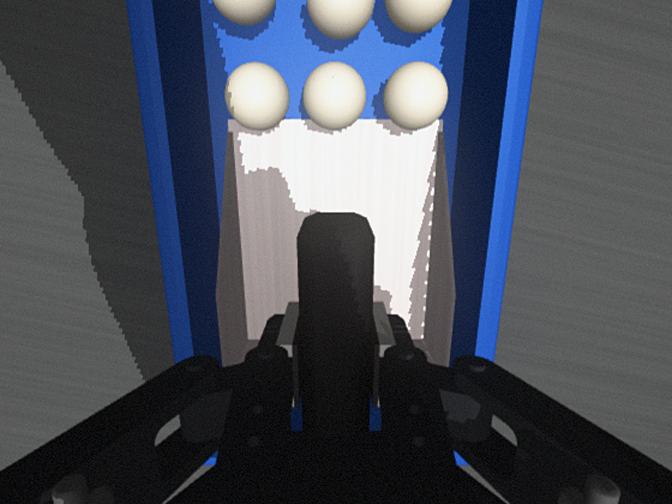

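View pics/s9.png

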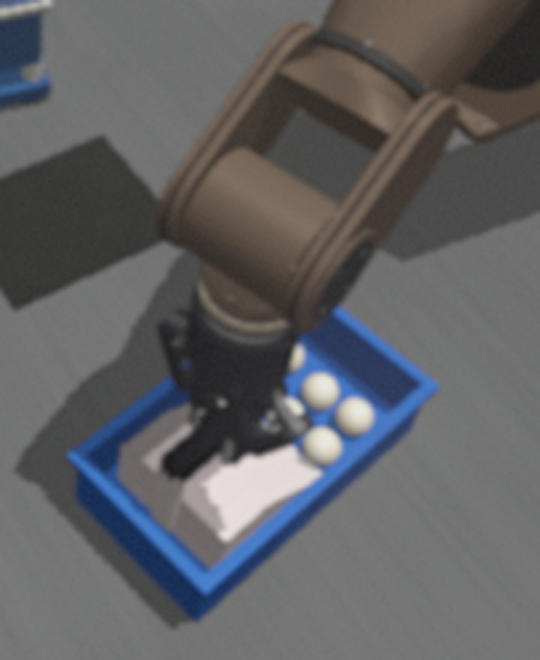

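Emit:
drive_tool(deltas=[-0.01,-0.002,0,0,-0.029,-0.007,0,0,-0.049,-0.012,0,0,-0.063,-0.015,0,0,-0.07,-0.017,0,0,-0.073,-0.0175,0,0,-0.073,-0.0175,0,0], force=60, gripper=-1)

```text
clock: 15.8
ee_pos: [485.7, 287.8, 100.5]
eef_rot: [3.13, -0.002, 1.802]
contact_force: [-0.4, -0.7, 4.0]
finger_gap: 0.271
```

```bash
python3 - <<'E'
from h import *
s=r.sense();print(s["clock"],s["ee_pos"],s["eef_rot"],s["contact_force"])
f=r.grab_frame("wrist");crop(f,0,0,560,420,1.2,"w10")
f=r.grab_frame("scene");crop(f,270,150,450,370,3,"s10")
E
```

```text
15.8 [485.68591625 287.7592571  100.46676791] [ 3.13029598e+00 -1.93213241e-03  1.80195065e+00] [-0.39703387 -0.70473661  4.00516857]
```

View pics/w10.png

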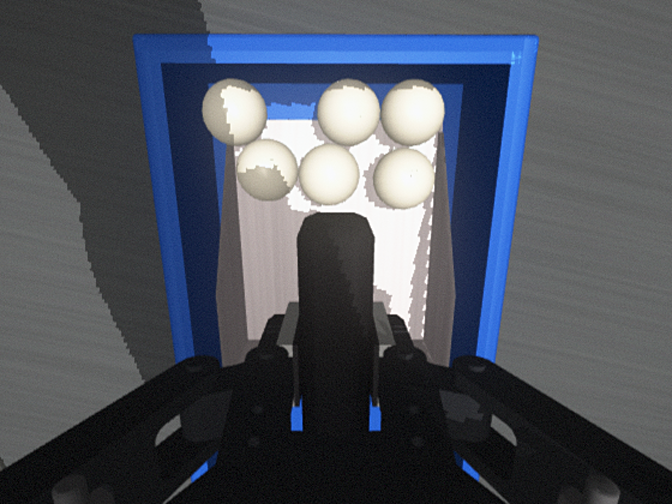

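View pics/s10.png

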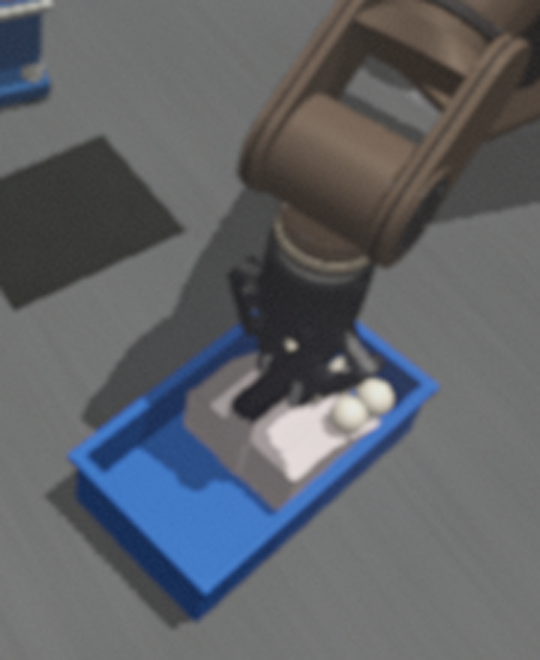

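Emit:
drive_tool(deltas=[0.001,-0.004,0,0,-0.004,-0.0055,0,0,-0.008,-0.0065,0,0,-0.012,-0.0075,0,0,-0.0145,-0.008,0,0,-0.0145,-0.008,0,0])

```text
clock: 16.65
ee_pos: [470.7, 279.6, 100.5]
eef_rot: [3.132, -0.002, 1.802]
contact_force: [0.3, -1.2, 1.8]
finger_gap: 0.273
```

```bash
python3 - <<'E'
from h import *
s=r.sense();print(s["clock"],s["ee_pos"],s["eef_rot"],s["contact_force"])
f=r.grab_frame("wrist");crop(f,0,0,560,420,1.2,"w11")
f=r.grab_frame("scene");crop(f,270,150,450,370,3,"s11")
E
```

```text
16.65 [470.69705306 279.61967843 100.46078327] [ 3.13189483e+00 -1.70262918e-03  1.80201399e+00] [ 0.27847269 -1.24774827  1.79036598]
```

View pics/w11.png

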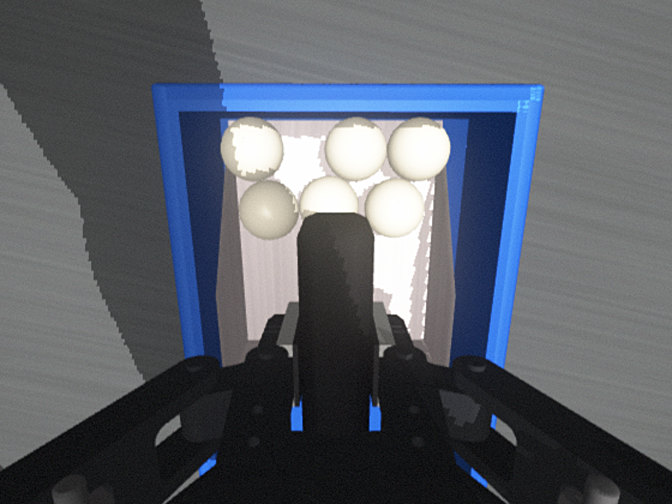

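View pics/s11.png

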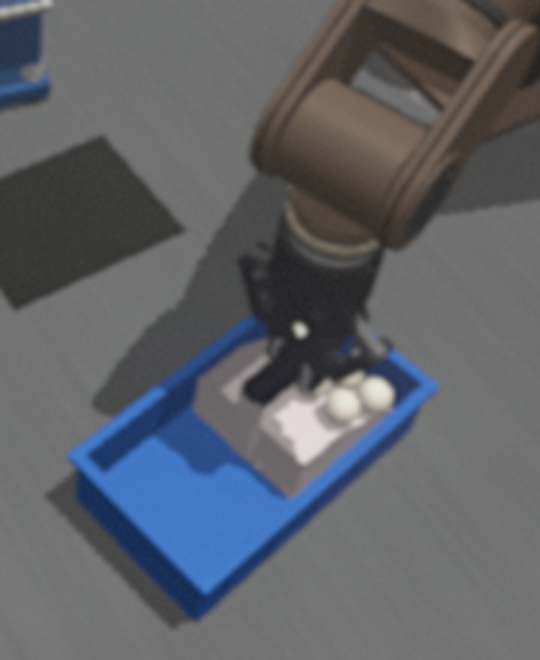

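Emit:
drive_tool(deltas=[0,0,0.001,0,0,0,0.002,0,0,0,0.003,0,0,0,0.004,0,0,0,0.005,0,0,0,0.006,0])

```text
clock: 17.5
ee_pos: [470.3, 279.5, 106.3]
eef_rot: [3.134, -0.002, 1.802]
contact_force: [1.6, -0.1, -4.4]
finger_gap: 0.271
```

```bash
python3 - <<'E'
from h import *
s=r.sense();print(s["clock"],s["ee_pos"],s["eef_rot"],s["contact_force"])
f=r.grab_frame("wrist");crop(f,0,0,560,420,1.2,"w12")
E
```

```text
17.5 [470.33497339 279.5127935  106.30031972] [ 3.13350450e+00 -1.59355008e-03  1.80208052e+00] [ 1.56638561 -0.1085149  -4.3641269 ]
```

View pics/w12.png

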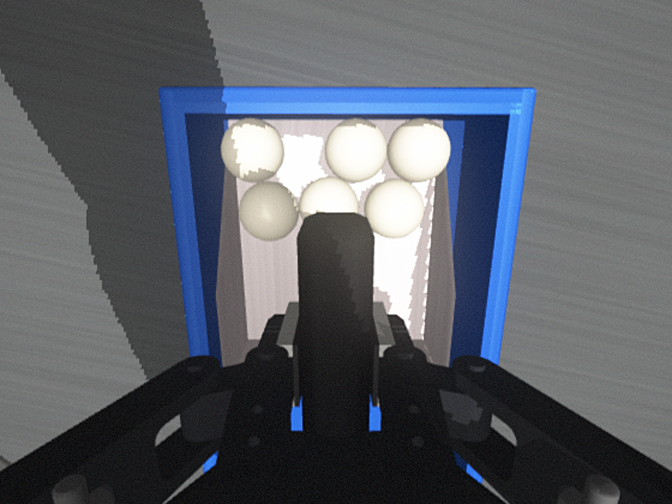

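Emit:
drive_tool(deltas=[0,0,0.002,0,0,0,0.006,0,0,0,0.011,0,0,0,0.016,0,0,0,0.021,0,0,0,0.026,0,0,0,0.03,0,0,0,0.033,0,0,0,0.035,0,0,0,0.035,0])

```text
clock: 18.8
ee_pos: [470.4, 279.6, 141.6]
eef_rot: [3.133, -0.002, 1.802]
contact_force: [-0.0, 0.4, -5.6]
finger_gap: 0.273
```

Emit:
drive_tool(deltas=[0.001,0.0,0,0,0.004,0.001,0,0,0.008,0.002,0,0,0.014,0.003,0,0,0.021,0.005,0,0,0.029,0.007,0,0,0.037,0.009,0,0,0.045,0.011,0,0,0.053,0.013,0,0,0.06,0.0145,0,0])

```text
clock: 20.05
ee_pos: [531.0, 294.2, 141.5]
eef_rot: [3.133, -0.002, 1.802]
contact_force: [-0.1, -0.2, -5.2]
finger_gap: 0.272
```

```bash
python3 - <<'E'
from h import *
s=r.sense();print(s["clock"],s["ee_pos"],s["eef_rot"],s["contact_force"])
f=r.grab_frame("wrist");crop(f,0,0,560,420,1.2,"w13")
E
```

```text
20.05 [530.95197161 294.20979783 141.54465359] [ 3.13337651e+00 -1.64927694e-03  1.80214071e+00] [-0.05092471 -0.18122252 -5.19861168]
```

View pics/w13.png

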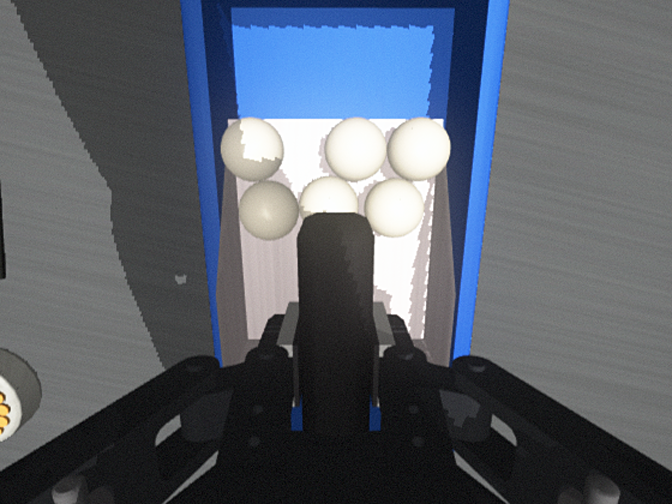

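Emit:
drive_tool(deltas=[0.006,0.0015,0,0,0.012,0.003,0,0,0.019,0.0045,0,0,0.026,0.006,0,0,0.033,0.008,0,0,0.04,0.01,0,0,0.047,0.0115,0,0,0.054,0.013,0,0,0.06,0.0145,0,0,0.065,0.0155,0,0], force=40, gripper=-1)

```text
clock: 21.35
ee_pos: [593.6, 309.2, 140.4]
eef_rot: [-3.139, -0.001, 1.802]
contact_force: [-8.2, -1.3, -0.7]
finger_gap: 0.273
```

```bash
python3 - <<'E'
from h import *
s=r.sense();print(s["clock"],s["ee_pos"],s["eef_rot"],s["contact_force"])
f=r.grab_frame("wrist");crop(f,0,0,560,420,1.2,"w14")
E
```

```text
21.35 [593.55813973 309.23590782 140.4409627 ] [-3.13932325e+00 -1.26646699e-03  1.80217985e+00] [-8.22023835 -1.30162466 -0.73199931]
```

View pics/w14.png

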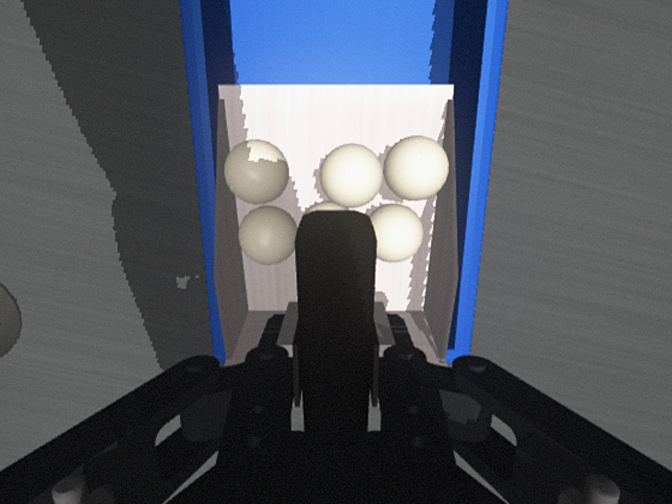

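Emit:
drive_tool(deltas=[-0.004,-0.001,0.002,0,-0.009,-0.002,0.006,0,-0.01,-0.0025,0.014,0,-0.01,-0.0025,0.026,0,-0.01,-0.0025,0.042,0,-0.01,-0.0025,0.06,0,-0.01,-0.0025,0.08,0,-0.01,-0.0025,0.1,0,-0.01,-0.0025,0.115,0,-0.01,-0.0025,0.125,0], force=60, gripper=-1)

```text
clock: 22.65
ee_pos: [584.5, 307.0, 267.0]
eef_rot: [3.141, -0.002, 1.802]
contact_force: [0.4, -0.1, -5.4]
finger_gap: 0.271
```

```bash
python3 - <<'E'
from h import *
s=r.sense();print(s["clock"],s["ee_pos"],s["eef_rot"],s["contact_force"])
f=r.grab_frame("wrist");crop(f,0,0,560,420,1.2,"w15")
E
```

```text
22.65 [584.49518909 306.95020327 266.97129721] [ 3.14104292e+00 -1.65121302e-03  1.80202638e+00] [ 0.37910633 -0.14710792 -5.39984394]
```

View pics/w15.png

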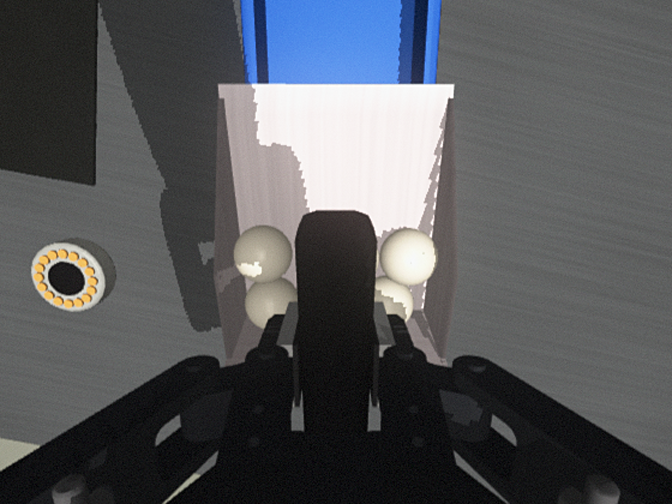

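Emit:
drive_tool(deltas=[0,-0.008,0.003,-0.03,-0.003,-0.032,0.008,-0.12,-0.007,-0.072,0.013,-0.27,-0.011,-0.117,0.018,-0.44,-0.016,-0.162,0.02,-0.61,-0.02,-0.207,0.02,-0.78,-0.025,-0.252,0.02,-0.95,-0.028,-0.292,0.02,-1.1,-0.03,-0.316,0.02,-1.19,-0.03,-0.324,0.02,-1.22])

```text
clock: 23.95
ee_pos: [554.3, -18.4, 287.5]
eef_rot: [3.14, -0.001, 0.578]
contact_force: [0.5, 1.0, -5.5]
finger_gap: 0.272
```

```bash
python3 - <<'E'
from h import *
s=r.sense();print(s["clock"],s["ee_pos"],s["eef_rot"],s["contact_force"],s["joint_positions"].round(2))
f=r.grab_frame("wrist");crop(f,0,0,560,420,1.2,"w16")
E
```

```text
23.95 [554.25055669 -18.4437457  287.5192189 ] [ 3.14034394e+00 -7.58851144e-04  5.78341047e-01] [ 0.49515221  1.02947058 -5.48418402] [-0.22 -0.01  1.83 -0.    1.32 -0.79]
```

View pics/w16.png

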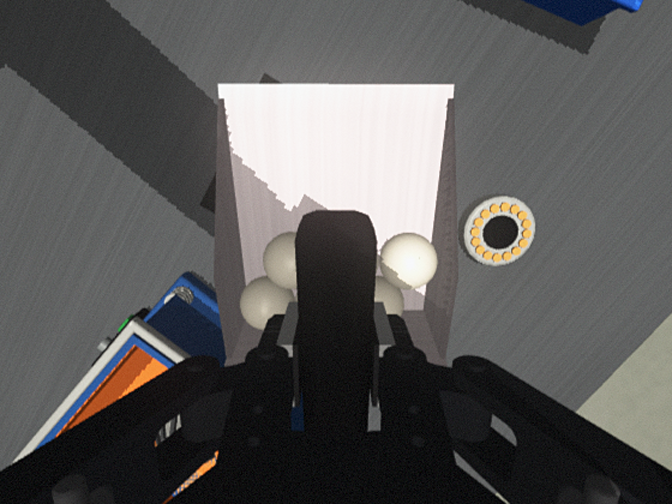

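Emit:
drive_tool(deltas=[-0.004,-0.008,0,-0.06,-0.012,-0.032,0,-0.18,-0.02,-0.074,0,-0.32,-0.028,-0.121,0,-0.46,-0.032,-0.168,0,-0.6,-0.032,-0.215,0,-0.7,-0.032,-0.261,0,-0.738,-0.032,-0.301,0,-0.738,-0.032,-0.325,0,-0.738,-0.032,-0.335,0,-0.738])

```text
clock: 25.25
ee_pos: [522.7, -353.7, 287.1]
eef_rot: [3.141, 0.0, -0.159]
contact_force: [-0.6, -0.0, -4.5]
finger_gap: 0.273
```

```bash
python3 - <<'E'
from h import *
s=r.sense();print(s["clock"],s["ee_pos"],s["eef_rot"],s["contact_force"],s["joint_positions"].round(2))
f=r.grab_frame("wrist");crop(f,0,0,560,420,1.2,"w17")
f=r.grab_frame("scene");crop(f,150,0,350,200,3,"s17")
f=r.grab_frame("top");crop(f,330,100,560,300,3.4,"t17")
E
```

```text
25.25 [ 522.71027362 -353.74424812  287.14235009] [ 3.14085623e+00  9.93269152e-06 -1.59394376e-01] [-0.62916821 -0.04985594 -4.47505882] [-0.76  0.16  1.65 -0.    1.33 -0.6 ]
```

View pics/w17.png

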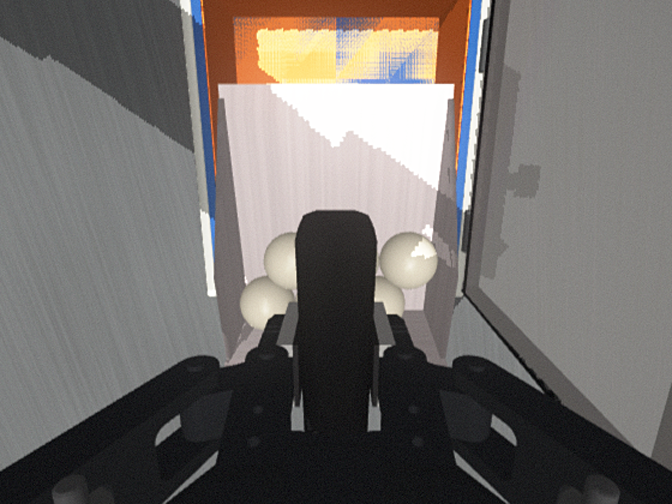

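View pics/s17.png

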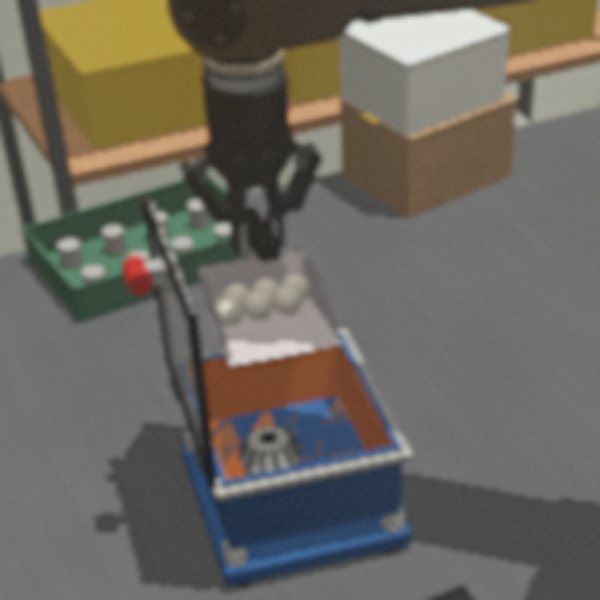

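View pics/t17.png

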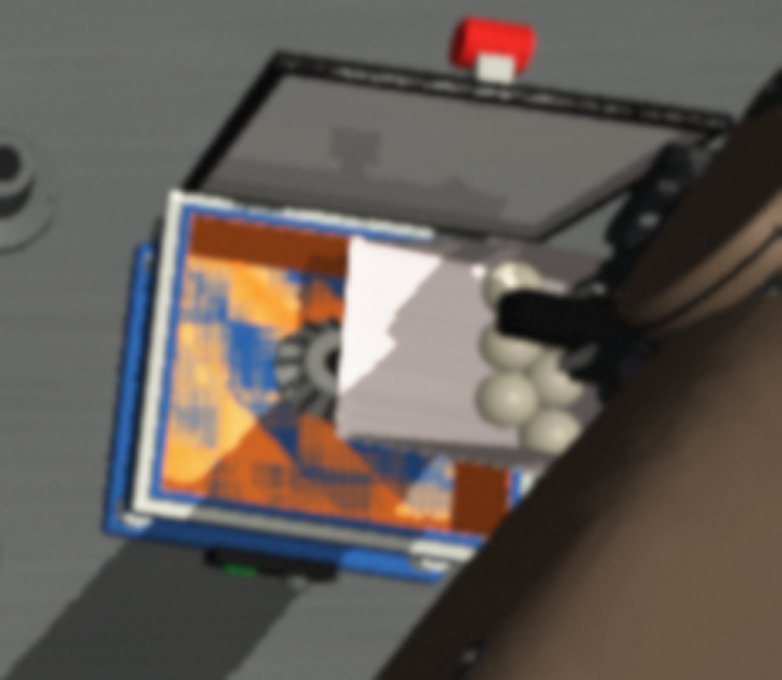

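```bash
python3 - <<'E'
from h import *
f=r.grab_frame("wrist"); s=r.sense(); c=np.deg2rad(-9.2); R=np.array([[np.cos(c),np.sin(c)],[-np.sin(c),np.cos(c)]])
for u,v in [(208,296),(192,20),(214,180)]:
    p=px2w(f,u/1.2-.4,v/1.2-.4,140); print((u,v),p.round(1),(R@(p[:2]-[533,-286])).round(1))
print(R@(s["ee_pos"][:2]-[533,-286]), tilt(84/1.2-.4))
E
```

```text
(208, 296) [ 421.2 -379.   140. ] [ -95.5 -109.6]
(192, 20) [ 457.2 -196.7  140. ] [-89.1  76.1]
(214, 180) [ 446.8 -295.1  140. ] [-83.6 -22.8]
[  0.52284291 -66.99792642] (np.float64(0.09382726307993039), np.float64(0.19500000000000084))
```

Emit:
drive_tool(deltas=[0.0005,0.004,0,0,0.002,0.013,0,0,0.004,0.026,0,0,0.007,0.04,0,0,0.0085,0.05,-0.008,0,0.009,0.0545,-0.025,0,0.009,0.0545,-0.05,0,0.009,0.0545,-0.072,0,0.009,0.0545,-0.087,0,0.009,0.0545,-0.092,0])

```text
clock: 26.75
ee_pos: [531.1, -297.2, 193.6]
eef_rot: [-3.141, 0.002, -0.158]
contact_force: [-0.4, -1.1, -5.2]
finger_gap: 0.27
```

```bash
python3 - <<'E'
from h import *
s=r.sense();print(s["clock"],s["ee_pos"],s["eef_rot"],s["contact_force"],s["joint_positions"].round(2))
f=r.grab_frame("wrist");crop(f,0,0,560,420,1.2,"w18")
f=r.grab_frame("scene");crop(f,150,0,350,200,3,"s18")
E
```

```text
26.75 [ 531.08261974 -297.16564786  193.56199033] [-3.14124859e+00  2.29870689e-03 -1.58177907e-01] [-0.38784561 -1.06001562 -5.24961168] [-0.68  0.19  1.79 -0.    1.16 -0.52]
```

View pics/w18.png

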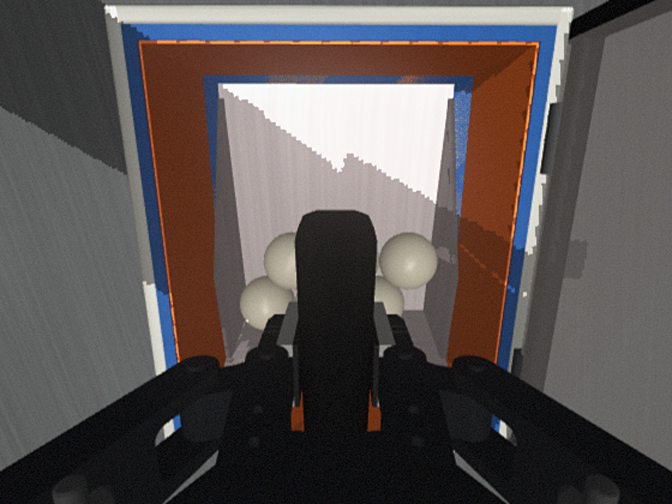

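View pics/s18.png

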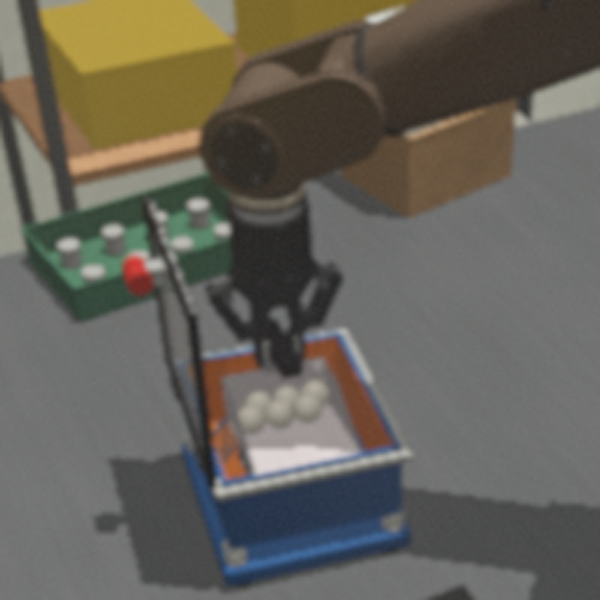

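Emit:
drive_tool(deltas=[0.001,0.005,0,0,0.002,0.011,0.001,0,0.003,0.017,0.003,0,0.004,0.023,0.005,0,0.005,0.029,0.007,0,0.006,0.035,0.009,0,0.007,0.041,0.011,0,0.0075,0.047,0.013,0,0.0085,0.052,0.015,0,0.0085,0.052,0.015,0], force=35, gripper=-1)

```text
clock: 28.1
ee_pos: [540.9, -247.5, 212.3]
eef_rot: [3.135, -0.004, -0.158]
contact_force: [-0.1, -4.8, -1.8]
finger_gap: 0.268
```

```bash
python3 - <<'E'
from h import *
s=r.sense();print(s["clock"],s["ee_pos"],s["eef_rot"],s["contact_force"],s["joint_positions"].round(2))
f=r.grab_frame("wrist");crop(f,0,0,560,420,1.2,"w19")
f=r.grab_frame("scene");crop(f,150,0,350,200,3,"s19")
E
```

```text
28.1 [ 540.9248117  -247.53350623  212.29327348] [ 3.13468441 -0.00391784 -0.15780437] [-0.08751113 -4.77328715 -1.81656826] [-0.6   0.14  1.82 -0.    1.18 -0.44]
```

View pics/w19.png

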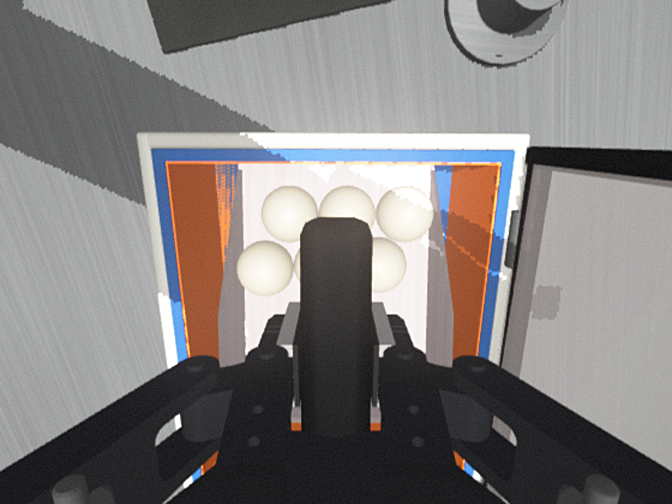

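View pics/s19.png

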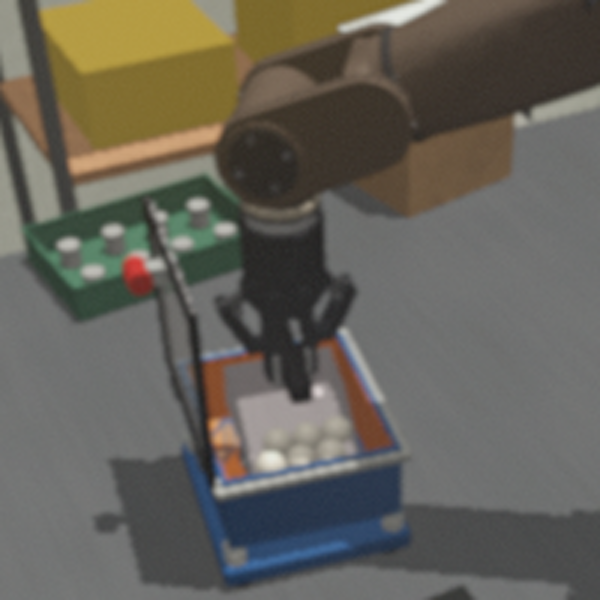

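Emit:
drive_tool(deltas=[0,0,0,0,0,0,0,0,-0.003,-0.018,0,0,-0.006,-0.036,0,0,-0.0075,-0.046,0,0,-0.0075,-0.046,0,0,-0.0075,-0.046,0,0], force=60, gripper=-1)

```text
clock: 29.08
ee_pos: [533.4, -293.4, 211.9]
eef_rot: [3.136, -0.004, -0.158]
contact_force: [0.3, -0.2, -2.5]
finger_gap: 0.271
```

```bash
python3 - <<'E'
from h import *
s=r.sense();print(s["clock"],s["ee_pos"],s["eef_rot"],s["contact_force"],s["joint_positions"].round(2))
f=r.grab_frame("wrist");crop(f,0,0,560,420,1.2,"w20")
f=r.grab_frame("scene");crop(f,150,0,350,200,3,"s20")
E
```

```text
29.075 [ 533.36417517 -293.39156465  211.93258487] [ 3.13579938 -0.00357343 -0.15827334] [ 0.26239388 -0.1921315  -2.54822034] [-0.67  0.17  1.78 -0.    1.18 -0.51]
```

View pics/w20.png

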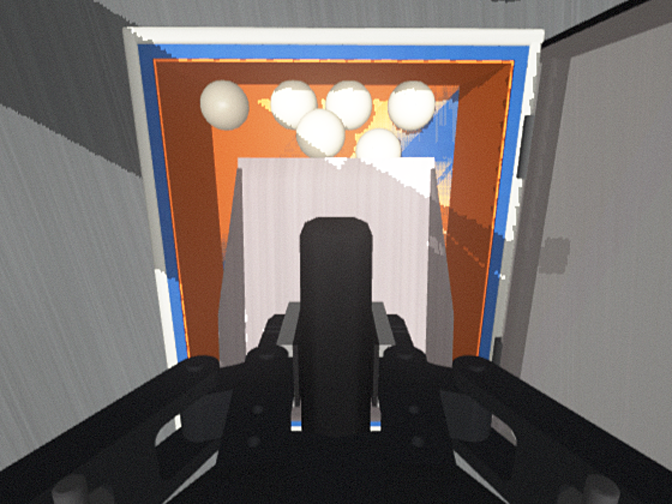

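View pics/s20.png

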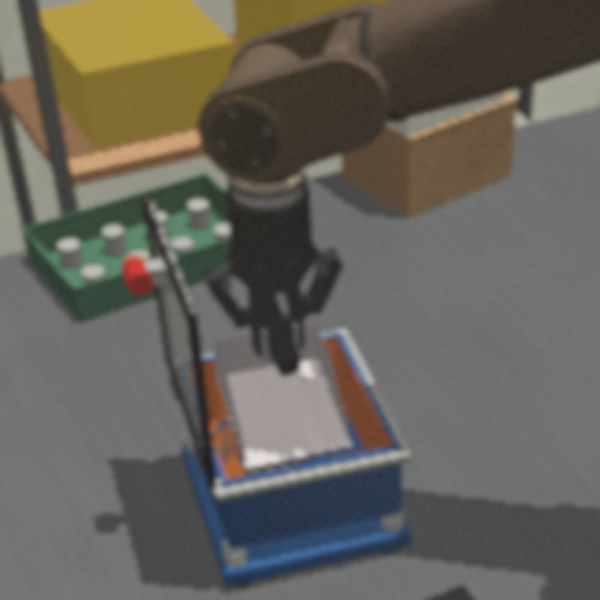

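Emit:
drive_tool(deltas=[0,0,0.04,0,0,0,0.09,0,-0.005,0.03,0.1,0,-0.01,0.08,0.1,0.1,-0.01,0.13,0.1,0.28,-0.008,0.18,0.1,0.46,-0.005,0.225,0.1,0.64,0,0.26,0.1,0.82,0,0.279,0.08,1.0,0,0.279,0.05,1.18])

```text
clock: 30.42
ee_pos: [533.9, -12.1, 262.9]
eef_rot: [3.132, -0.005, 1.032]
contact_force: [0.3, -0.4, -1.7]
finger_gap: 0.274
```

Emit:
drive_tool(deltas=[0,0,-0.02,0.18,0,0,-0.05,0.36,0,0,-0.08,0.48,0,0,-0.1,0.49,0,0,-0.11,0.49,0,0,-0.12,0.49])

```text
clock: 31.18
ee_pos: [534.4, -12.0, 143.2]
eef_rot: [3.131, -0.005, 1.522]
contact_force: [0.0, 0.1, -2.7]
finger_gap: 0.274
```

```bash
python3 - <<'E'
from h import *
s=r.sense();print(s["clock"],s["ee_pos"],s["eef_rot"],s["contact_force"],s["joint_positions"].round(2))
f=r.grab_frame("wrist");crop(f,0,0,560,420,1.2,"w21")
f=r.grab_frame("scene");crop(f,150,50,350,250,3,"s21")
E
```

```text
31.175 [534.40861537 -11.95161652 143.24039248] [ 3.13095659 -0.0048015   1.52208565] [ 0.00932814  0.05587968 -2.65377456] [-0.22  0.09  2.01  0.01  1.03 -1.74]
```

View pics/w21.png

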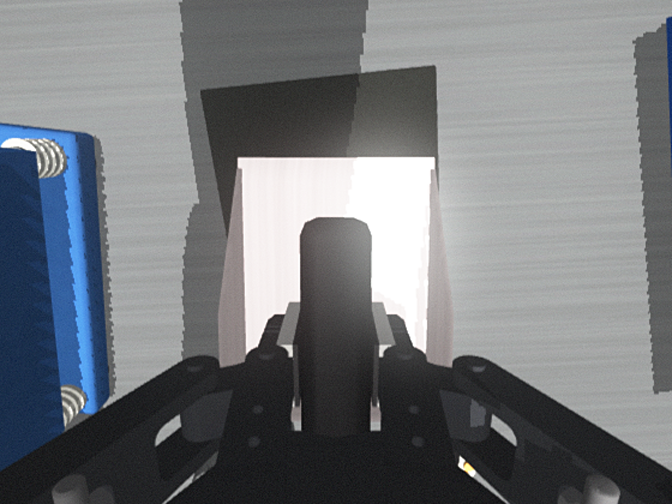

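View pics/s21.png

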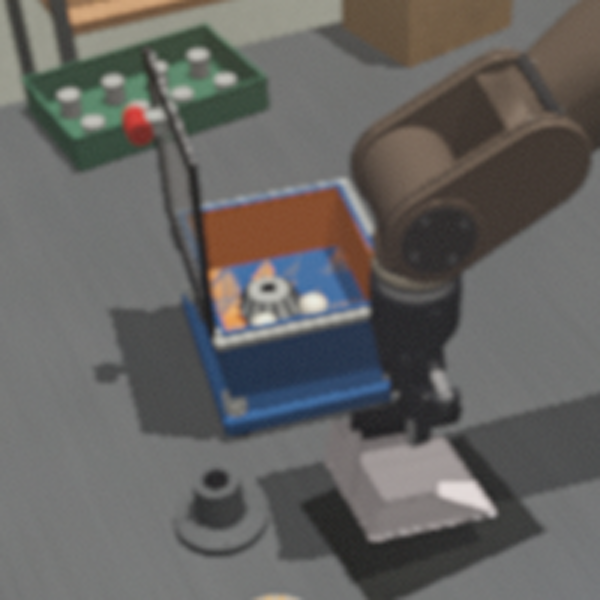

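Emit:
drive_tool(deltas=[-0.008,0,-0.02,0,-0.01,0,-0.035,0,-0.006,0,-0.038,0,0,0,-0.041,0,0.006,0,-0.045,0,0.012,0,-0.049,0,0.017,0,-0.0525,0,0.02,0,-0.0525,0,0.02,0,-0.0525,0], force=20, gripper=-1)

```text
clock: 32.4
ee_pos: [554.3, -11.9, 90.1]
eef_rot: [3.132, -0.005, 1.522]
contact_force: [1.3, -0.1, 1.7]
finger_gap: 0.27
```

```bash
python3 - <<'E'
from h import *
s=r.sense();print(s["clock"],s["ee_pos"],s["eef_rot"],s["contact_force"])
f=r.grab_frame("wrist");crop(f,0,0,560,420,1.2,"w22")
f=r.grab_frame("scene");crop(f,200,130,380,280,4,"s22")
E
```

```text
32.4 [554.29414321 -11.93924733  90.07535508] [ 3.13179336 -0.00516546  1.52173669] [ 1.275504   -0.13055871  1.70240329]
```

View pics/w22.png

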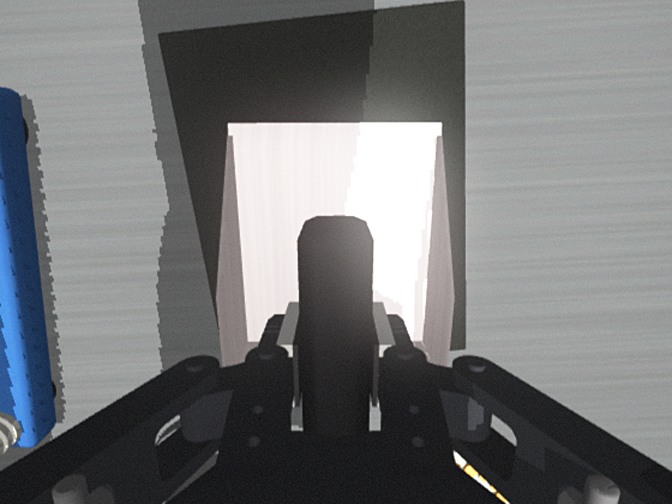

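View pics/s22.png

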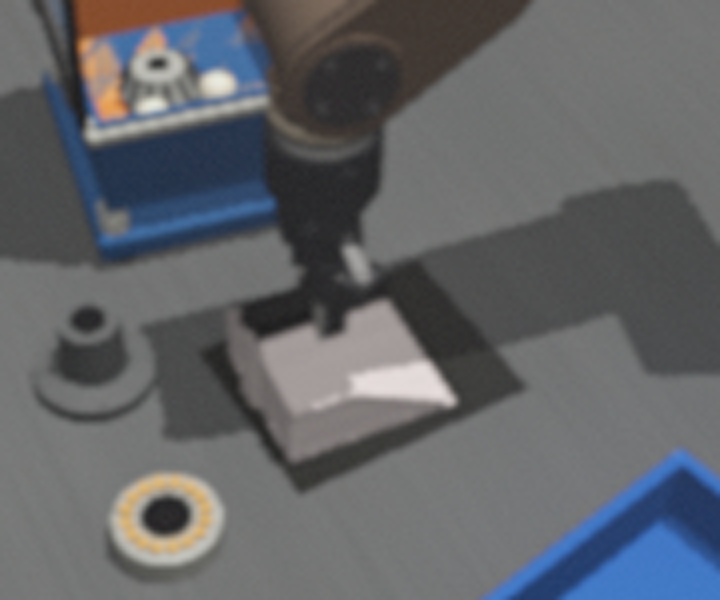

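Emit:
drive_tool(deltas=[0,0,0,0,0,0,0,0,0,0,0,0,0,0,0.03,0,0,0,0.09,0,0,0,0.15,0,0,0,0.21,0,0,0,0.27,0,0,-0.02,0.32,0,0,-0.04,0.33,0], gripper=1)

```text
clock: 33.75
ee_pos: [555.1, -52.5, 425.4]
eef_rot: [3.123, -0.003, 1.523]
contact_force: [1.2, -0.8, -1.1]
finger_gap: 1.003
```

```bash
python3 - <<'E'
from h import *
s=r.sense();print(s["clock"],s["ee_pos"],s["eef_rot"],s["contact_force"],s["finger_gap"])
f=r.grab_frame("scene");crop(f,150,50,400,250,3,"s23"); np.save("sc23.npy",f,allow_pickle=True)
f=r.grab_frame("wrist");crop(f,0,0,560,420,1.2,"w23")
E
```

```text
33.75 [555.08351864 -52.49424378 425.40769411] [ 3.12280786 -0.00330564  1.52267783] [ 1.2099948  -0.77450247 -1.07882074] 1.003053593318818
```

View pics/s23.png

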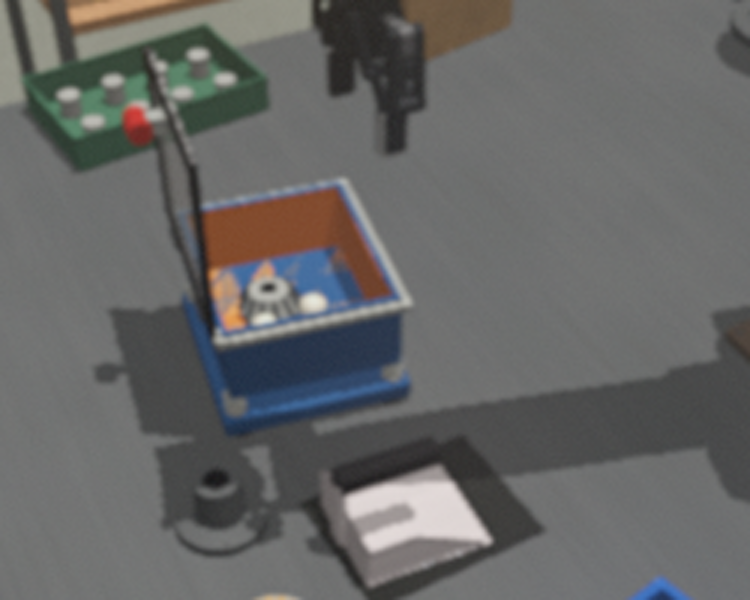

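View pics/w23.png

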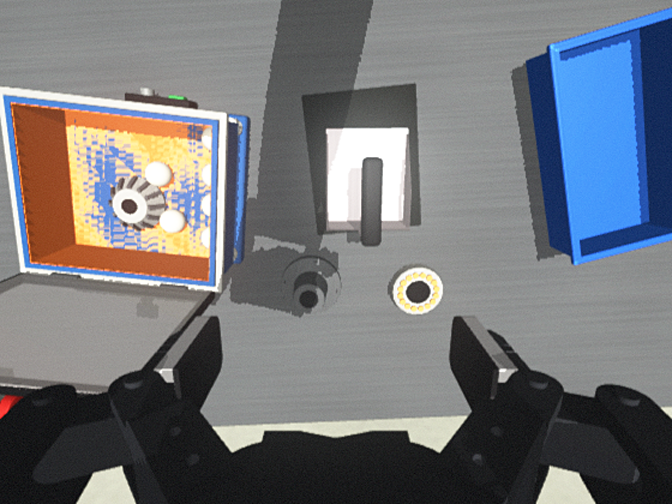

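Emit:
drive_tool(deltas=[0.025,-0.06,0,-0.05,0.05,-0.115,0,-0.1,0.075,-0.17,0,-0.112,0.1,-0.23,0,-0.112,0.11,-0.2545,0,-0.112,0.11,-0.2545,-0.01,-0.112,0.11,-0.2545,-0.05,-0.112,0.11,-0.2545,-0.09,-0.112,0.11,-0.2545,-0.116,-0.112,0.11,-0.2545,-0.116,-0.112])

```text
clock: 35.1
ee_pos: [662.7, -305.2, 298.9]
eef_rot: [3.139, -0.009, 1.409]
contact_force: [0.5, 0.1, -1.2]
finger_gap: 0.999
```

Emit:
drive_tool(deltas=[0,0,0,0,0,0,0,0,0,0,0,0,0,0,0,0,0,0,0,0], gripper=-1, force=30)

```text
clock: 35.72
ee_pos: [662.9, -306.5, 300.7]
eef_rot: [3.136, -0.006, 1.408]
contact_force: [-1.5, -3.9, 3.7]
finger_gap: 0.372
```

```bash
python3 - <<'E'
from h import *
s=r.sense();print(s["clock"],s["ee_pos"],s["eef_rot"],s["contact_force"],s["finger_gap"])
f=r.grab_frame("scene");crop(f,150,0,350,200,3,"s24")
p=s["ee_pos"]; c=np.deg2rad(-9.2)
for a in np.arange(1.6,-.01,-.15):
  x=-170*np.cos(a)+34*np.sin(a); z=141+170*np.sin(a)+34*np.cos(a)
  q=np.array([626+x*np.cos(c),-301+x*np.sin(c),z-1]); print(round(a,2),q.round(0),(q-p).round(0))
E
```

```text
35.725 [ 662.86815904 -306.51672605  300.74392774] [ 3.1361086  -0.00604419  1.40841928] [-1.53532403 -3.90550593  3.67104324] 0.3718930065769066
1.6 [ 664. -307.  309.] [ 2. -1.  8.]
1.45 [ 639. -303.  313.] [-24.   3.  12.]
1.3 [ 613. -299.  313.] [-49.   8.  12.]
1.15 [ 588. -295.  309.] [-75.  12.   8.]
1.0 [ 564. -291.  301.] [-99.  16.   1.]
0.85 [ 540. -287.  290.] [-122.   19.  -11.]
0.7 [ 519. -284.  276.] [-144.   23.  -25.]
0.55 [ 500. -281.  258.] [-162.   26.  -43.]
0.4 [ 485. -278.  238.] [-178.   28.  -63.]
0.25 [ 472. -276.  215.] [-191.   31.  -86.]
0.1 [ 462. -274.  191.] [-200.   32. -110.]
```

View pics/s24.png

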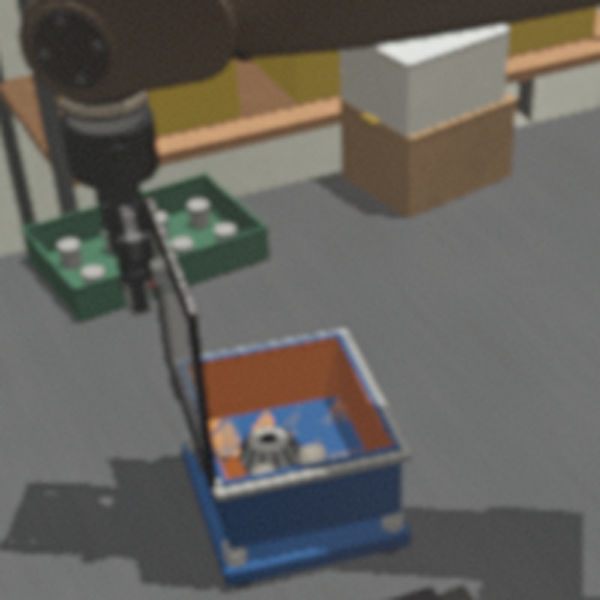

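Emit:
drive_tool(deltas=[0,0,0,0,0,0,0,0,0,0,0.004,0,0.001,0,0.008,0,0.001,0,0.008,0], gripper=0.2)

```text
clock: 36.4
ee_pos: [664.2, -306.5, 309.5]
eef_rot: [3.135, -0.006, 1.409]
contact_force: [0.4, -1.0, 0.8]
finger_gap: 0.604
```

Emit:
drive_tool(deltas=[0,0,0,0,0,0,0,0,0,0,0,0,0,0,0,0,0,0,0,0], gripper=-1)

```text
clock: 37.02
ee_pos: [664.2, -306.8, 309.7]
eef_rot: [3.135, -0.005, 1.409]
contact_force: [0.6, -1.6, 0.9]
finger_gap: 0.372
```

Emit:
drive_tool(deltas=[-0.012,0.002,0.002,0,-0.025,0.004,0.004,0,-0.051,0.008,0.004,0,-0.076,0.012,0,0,-0.1,0.016,-0.008,0,-0.124,0.02,-0.019,0,-0.145,0.023,-0.033,0,-0.164,0.026,-0.051,0,-0.172,0.0275,-0.061,0,-0.172,0.0275,-0.061,0])

```text
clock: 38.28
ee_pos: [490.1, -278.4, 248.5]
eef_rot: [3.14, -0.007, 1.408]
contact_force: [-6.1, 2.5, 4.5]
finger_gap: 0.367
```

Emit:
drive_tool(deltas=[-0.005,0,-0.01,0,-0.012,0.001,-0.021,0,-0.018,0.0025,-0.033,0,-0.023,0.003,-0.045,0,-0.028,0.004,-0.057,0,-0.031,0.0045,-0.068,0,-0.032,0.0045,-0.076,0,-0.032,0.0045,-0.08,0,-0.032,0.0045,-0.08,0])

```text
clock: 39.4
ee_pos: [457.4, -273.1, 172.8]
eef_rot: [-3.138, -0.009, 1.409]
contact_force: [-13.8, 10.2, 24.3]
finger_gap: 0.369
```

```bash
python3 - <<'E'
from h import *
s=r.sense();print(s["clock"],s["ee_pos"],s["eef_rot"],s["contact_force"],s["finger_gap"])
f=r.grab_frame("scene");crop(f,150,50,350,250,3,"s25")
E
```

```text
39.4 [ 457.35996773 -273.12635325  172.83036277] [-3.13768433 -0.00931497  1.4094377 ] [-13.75805666  10.24126848  24.26479633] 0.3689634586738935
```

View pics/s25.png

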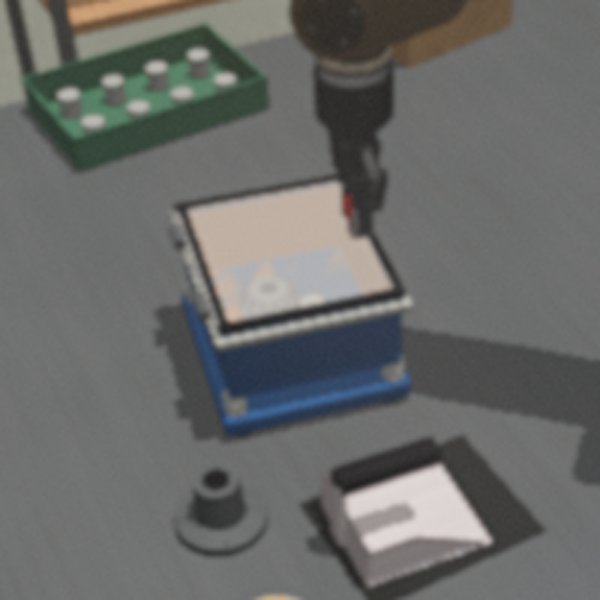

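Lid shut (24 N against the rim). Release and rise straight up.

Emit:
drive_tool(deltas=[0,0,0,0,0,0,0.002,0,0,0,0.003,0,0,0,0.003,0,0,0,0.03,0,0,0,0.08,0,0.0,0,0.13,0,0.0,0.03,0.16,0,0,0.08,0.16,0,0,0.11,0.16,0], gripper=1)

```text
clock: 40.7
ee_pos: [457.3, -161.6, 333.2]
eef_rot: [-3.139, -0.009, 1.41]
contact_force: [-0.1, 0.0, -0.2]
finger_gap: 1.0
```

```bash
python3 - <<'E'
from h import *
s=r.sense();print(s["clock"],s["ee_pos"],s["contact_force"],s["finger_gap"])
f=r.grab_frame("scene");crop(f,195,95,300,195,6,"s26"); crop(f,240,150,430,360,3,"s26b")
f=r.grab_frame("top");crop(f,230,100,560,300,2.4,"t26")
E
```

```text
40.7 [ 457.33809616 -161.64930482  333.18409522] [-0.06507044  0.02464628 -0.22293161] 0.9998049861987504
```

View pics/s26.png

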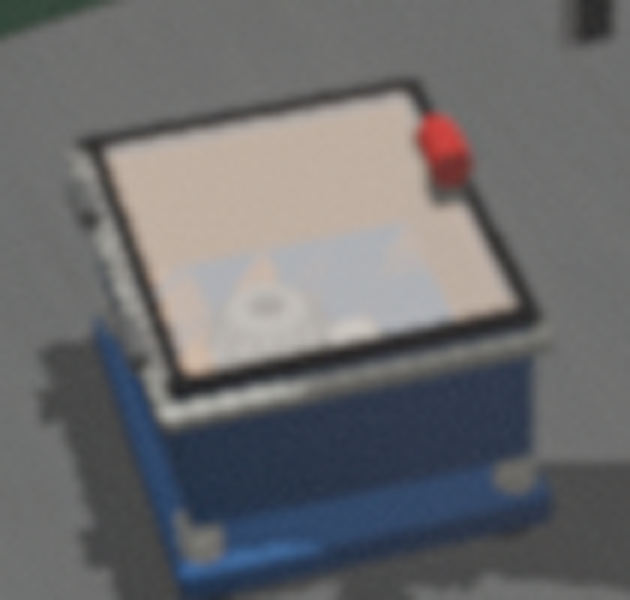

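View pics/t26.png

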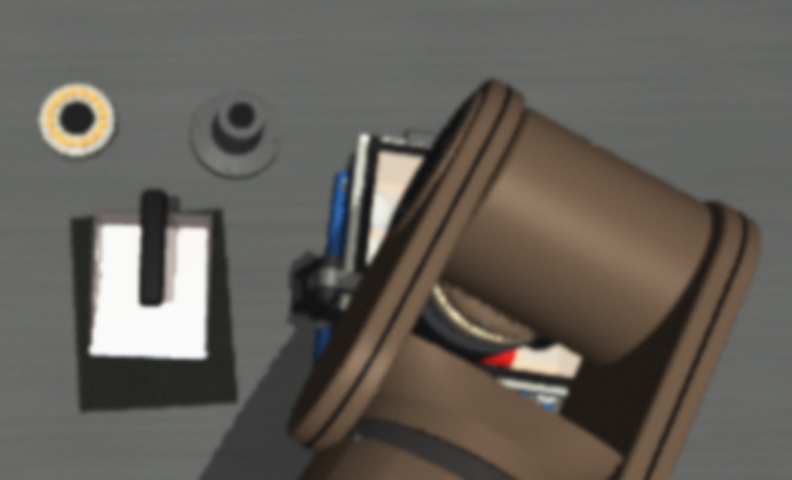

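View pics/s26b.png

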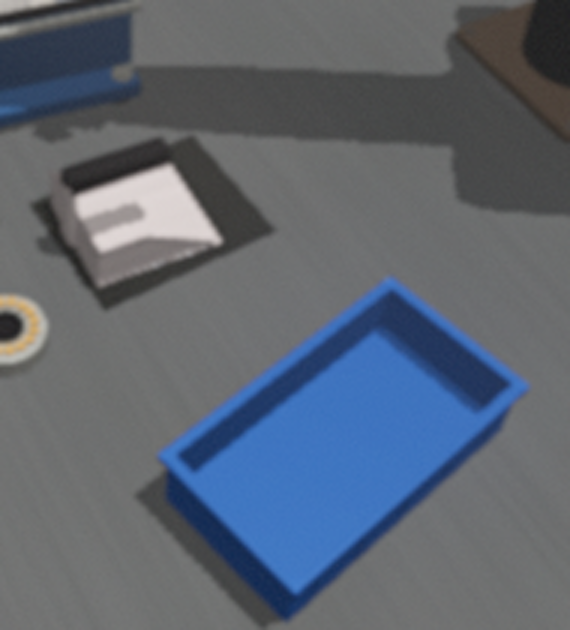

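```bash
python3 -c "
from cell import r
print(r.close_job())"
```

```text
the job is handed in; nothing more can be done
None
```

I finished the job and handed it in at about 41 s, well inside the 72 s limit; the hand-in reports no verdict.

- **Lid:** I swung it up by its knob to about 1.6 rad. At the end I swung it down again and pressed it against the rim with about 24 N. In the last picture the knob is back where it was at the start, so the lid reads as shut.
- **Balls:** I scooped all six in one pass. I tilted the scoop back against the bin's far wall so they could not roll out on the way. Inside the tub I pushed the scoop's lip against the wall to tip them out. All six showed lying in the tub right after tipping. The last pictures show the bin empty and no ball on the bench in view. The arm hid most of the tub in the last top view, so I could not recount them there.
- **Scoop:** It sits flat on the mat, about 20 mm behind the mat's centre, with its rear edge close to the mat's edge.
- **Gear and bystanders:** The gear is still in the tub. The bearing and flange look unmoved.

Two attempts had to be changed on the way:
- The first press to level the tilted scoop on the bin floor jammed on friction until I dragged it backwards while pressing.
- My first grip on the open lid's knob was 8 mm low, so I let go and gripped it again.

No check failed after these were corrected.

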